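# Rock the locating block free of the carving jig

## Task

Pull the locking pin out of the carving jig and stand it fully down in the empty hole of the tool rack, letting go of it. The locating block is then still held tight: rock it well over towards one of the two dark sliding keepers beside it and then towards the other until both have been pushed back, and lift it straight up out of the jig. Finish while still holding the block in the gripper, upright and still over the jig, with its foot just clear of the jig by one to four centimetres; leave the pin in the rack and everything else on the table where it is.

Things in the scene. Friction and masses are not known exactly. Their poses are not given: they have to be found in the camera images.
- jig: Wooden holding jig fixed to the table, 84 (its x) x 136 (its y) mm, 53 mm high. Origin: centre of its underside, z up. The block stands in a pocket at its centre. Side walls at x = 22.5 to 34.5 mm either side, up to height 53. Two dark keepers, y = 10 to 38 mm either side, heights 37 to 51 mm, close over the block's foot on its +y and -y sides
- rock_axis (a point): Centre of the pocket in the jig, 24.5 mm above the jig's underside, on the axis (parallel to the jig's x) about which the block tips when rocked side to side along the jig's y
- pin_hole (a point): Mouth of the jig hole in which the pin starts, at y = +46 mm, height 36 mm in the jig; 16 mm wide, 26 mm deep. The pin there stands close behind keeper_left and stops it from sliding back
- block: Pale wooden locating block, loose, about 0.1 kg, 100 mm tall. Origin: centre of its underside, z up, axes parallel to the jig's at the start, 10 mm above the jig's underside. Foot 40 (x) x 29 (y) mm, 22.5 mm high, bottom rounded as a half cylinder of radius 14.5 mm along x. The keepers overlap the foot by 4.5 mm each side, so a straight pull lifts it only about 4.5 mm
- block_grip (a point): Point on the block's stem to grip, 80.5 mm above its origin, 66 mm above the rocking axis. The stem is 40 (x) x 18 (y) mm from the foot up to 98 mm, with 1 mm between it and each keeper. Tipping the block 15 to 16 degrees about the rocking axis pushes that side's keeper fully back
- block_top (a point): Centre of the top face of the block, 100 mm above its origin
- keeper_left (a joint): How far the keeper on the jig's +y side is pushed back (m), 0 closed to 0.0065 fully back; slides stiffly (about 7 N), stays where it is left. The pin blocks it until removed. The block comes out when the two keepers together are back by more than 0.009; with both fully back it has 2 mm to spare each side
- keeper_right (a joint): The same for the keeper on the jig's -y side (not blocked by the pin), 0 closed to 0.0065 fully back
- pin: Round wooden locking pin, loose, upright, 14 mm diameter, 91 mm long, chamfered foot, about 30 g. Origin: centre of its lower end, z up. Starts in the jig hole with its lower 26 mm inside; its upper 40 mm are good to grip
- rack: Wooden tool rack fixed to the table, 64 (its x) x 180 (its y) x 50 mm high, with a row of three 17 mm round holes, 36 mm deep, at y = +60, 0 and -60 mm. The holes at 0 and -60 hold two tools that reach 130 mm above the table; the one at +60 is empty. Origin: centre of its underside
- rack_hole0 (a point): Centre of the mouth of the empty rack hole, 50 mm above the table; z up, the hole is 17 mm wide and 36 mm deep
- awl: Awl with a dark handle standing in the middle rack hole; origin at its lower end. Leave alone
- gouge: Gouge with a pale handle standing in the end rack hole; origin at its lower end. Leave alone
- mallet: Round carver's mallet standing on its 72 mm head, 138 mm tall; origin at the centre of its underside. Leave alone
- mug: Wooden mug, 80 mm wide, 95 mm tall; origin at the centre of its underside. Leave alone
- spoon_blank: Flat spoon blank, about 150 mm long; origin on its underside. Leave alone
- mould: Square carved mould, 75 x 75 x 28 mm; origin at the centre of its underside. Leave alone
- scriber: Scriber lying on the table: wooden handle, round steel shank, 190 mm long; origin on its underside. Leave alone
There are look-alikes about, which are no part of the job. Leave any blue or yellow look-alike of the rack alone.

How it is judged:
By the outcome, as a careful person would: the job done as asked, in the order asked, and still so for the second after the job is handed in, while the arm keeps its last pose, push and grip.
It also fails if it takes over 58 s, if anything falls off the work surface, if the arm or the gripper's body presses on something with over 40 N, if the wrist force passes 120 N, or if a joint passes its speed limit or range.

## Robot

A 6-joint arm with a two-finger parallel gripper is mounted at the origin on the work surface. World frame = base frame: x ahead of the robot, y to its left, z up, the work surface at z = 0. Lengths are in m, angles in rad, forces in N, time in s.
With the tool pointing down it reaches from about 0.3 to 0.875 m from the base axis. Payload 6.4 kg.
Tool frame: the origin (TCP) lies at the very end of the fingers, on their centre line; the grasp point (between the pads) lies tcp_to_grasp behind it (tcp_to_grasp is the distance from the TCP to the grasp point, in m); z points along the fingers, y is the direction in which the jaws open and shut (so a half turn about z gives the same grasp; the last joint's range is limited). The gripper opens to 85 mm and grips with 20 to 120 N. Pads are 22 mm wide; open, the fingers measure 114 mm over their backs; the gripper's body (76 mm by 85 mm) begins 54 mm behind the grasp point. The pads swing forward as they close: fully open they stand 13 mm farther back than shut.
Start: joints at [1.003, 0.181, 1.607, -0, 1.354, -0.206], TCP at [0.204, 0.538, 0.202] pointing down, gripper open.
Joint ranges: [-2.99, 2.99], [-0.89, 2.07], [0.3, 2.58], [-1.14, 4.28], [0, 2.63], [-3.12, 3.12]. Speed limits (rad/s): [2.57, 2.57, 3.01, 3.14, 3.14, 3.14].

## Interface

Orientations are given as a unit quaternion [w, x, y, z].
In Python, from bench import get_obs, camera, hand_in, tcp_to_grasp gives the robot as it stands.
- The arm moves only by the shell command python3 -m inch 'ROWS' [OPENING]. ROWS is JSON, a list of rows, each an object with "delta_pos": the shift along the tool's x, y, z in cm, a list of three; "rotation": the turn, a rotation vector about the tool's x, y, z in rad, a list of three. In form: [{"delta_pos": [x, y, z], "rotation": [rx, ry, rz]}, ...]. A call has 1 to 10 rows; each row shifts and turns the commanded pose from where the row before left it, along the tool's axes as they then stand; what a row does not reach is not made up. A row lasts 1/10 s, in which the tool goes at most 50 mm and 8.59 degrees, less where a joint would pass 70% of its speed; a pose out of reach is approached as far as the arm can. A call is refused whole if a number of a shift passes 5 or a number of a turn 0.15, either way. A call with a gripper value outside its range is refused whole. OPENING is the finger opening in cm, from 0 to 8.54, set as the call begins (- or left out, the last holds). The fingers move at their own pace and stop on an object; the grip force is fixed at half the most. Time passes only in rows, so rows that do not move let the fingers close. It gives the time, the measured TCP pose, the force and the opening at its end, in the units of the state.
- get_obs(): the state, without advancing time (a new reading comes with each control period).
- camera(name): name is "scene" or "side" or "wrist"; returns a dict with "color" (480x640x3 uint8, red, green, blue), "vfov" (degrees; the focal length in pixels is half the picture's height over the tangent of half this angle, whatever the lens; pixels are square), "cx", "cy" (the principal point, pixels), "eye" and "orientation" of the camera in the world; the wrist camera has in their place "T_tool_cam" (4x4, takes a point from camera to tool coordinates, whose origin is the TCP and whose axes are the flange's). Camera axes: x right, y down, z forward; pixel columns grow to the right and rows downward; lengths in m; the calibration is good to about 2 mm. A picture is of the moment at which its call begins: read the wrist's pose just before it. There is no depth.
- hand_in(): hands the job in, once; it reports no verdict.
The state is a dict: "time_s": time; "q": joint angles; "dq": joint speeds; "joint_efforts": joint torques, N m; "eef_pos": TCP position; "eef_rot": TCP orientation; "wrist_force": force on the tool from outside, world axes, zero at the start; "torque": the same for the moment, N m; "opening": opening from 0.0 (shut) to 1.0 (fully open).
Only numpy, scipy, OpenCV 4.12 (cv2) and the standard library are available. Lean on these libraries where they do the work, as an engineer would, in place of code of your own. Each camera call takes 0.05 s, during which the arm holds its last target.

## Working session

There is one attempt and no reset: what is moved stays moved. The work goes in short steps, Python scripts to look and compute and a shell command to move; the robot and the scene stay as the last step left them, time stands still between calls to the robot, and variables do not carry over. Pictures are saved under pics/ and viewed, and the job is handed in when it is done.

```bash
ls; mkdir -p pics
python3 - <<'E'
from bench import get_obs,camera,tcp_to_grasp
import cv2
print(get_obs(),tcp_to_grasp)
for n in ["scene","side","wrist"]:
    c=camera(n); cv2.imwrite(f"pics/{n}0.png",c["color"][:,:,::-1]); print({k:v for k,v in c.items() if k!="color"})
E
```

```text
pics
{'time_s': 0.0, 'q': array([ 1.00269862e+00,  1.81538461e-01,  1.60804139e+00,  6.29733181e-06,
        1.35382900e+00, -2.06282232e-01]), 'dq': array([ 0.00162707, -0.00134757,  0.00068881, -0.00132723, -0.00019341,
       -0.00035652]), 'joint_efforts': array([ 2.79245041e-04, -4.44885635e+01, -3.51329756e+01, -5.36960488e-04,
        9.35694028e-03, -7.91953170e-09]), 'eef_pos': array([0.20316012, 0.53724019, 0.20106954]), 'eef_rot': array([-3.45733830e-04,  1.79923165e-01,  9.83680248e-01, -8.39715012e-04]), 'wrist_force': array([ 0.35062832, -0.6291162 , -0.31489568]), 'torque': array([ 0.01115133, -0.03452341, -0.01605399]), 'opening': 0.9999936381616178} 0.0187
{'vfov': 46.25666727508104, 'cx': 314.36252636216466, 'cy': 238.53556091331035, 'eye': array([1.41503942, 0.45561826, 1.11962144]), 'orientation': array([-0.19014971,  0.4418804 ,  0.80118034, -0.35594222])}
{'vfov': 55.92842364926005, 'cx': 320.4097438156378, 'cy': 236.78441378878765, 'eye': array([0.36634989, 0.54842925, 0.96791515]), 'orientation': array([ 0.03297832, -0.06546497,  0.93970358, -0.33404183])}
{'vfov': 69.0558419032873, 'cx': 314.16710437066854, 'cy': 243.96576379108475, 'T_tool_cam': array([[-4.20531247e-04, -9.54619773e-01, -2.97826982e-01,
         7.55398260e-02],
       [ 9.99999909e-01, -4.21806491e-04, -5.99891668e-05,
        -1.00009110e-03],
       [-6.83585095e-05, -2.97826981e-01,  9.54619864e-01,
        -1.71977583e-01],
       [ 0.00000000e+00,  0.00000000e+00,  0.00000000e+00,
         1.00000000e+00]])}
```

View pics/scene0.png

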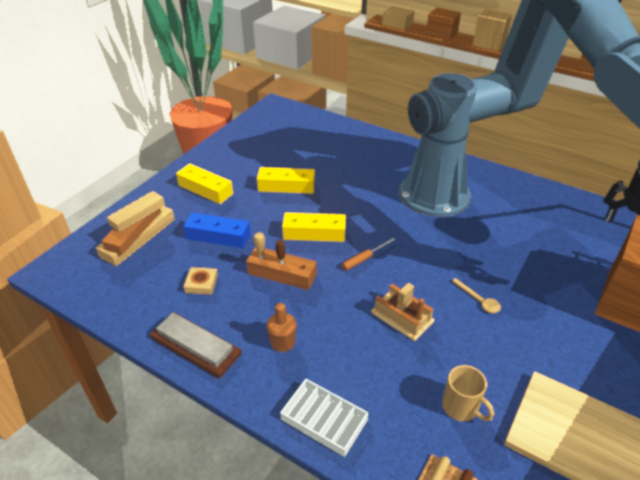

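View pics/side0.png

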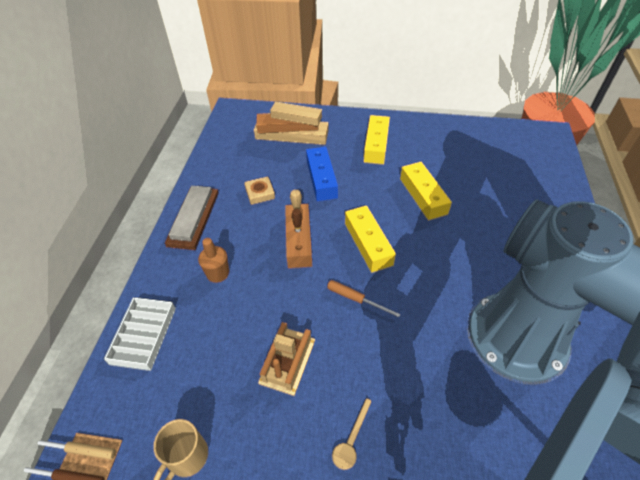

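View pics/wrist0.png

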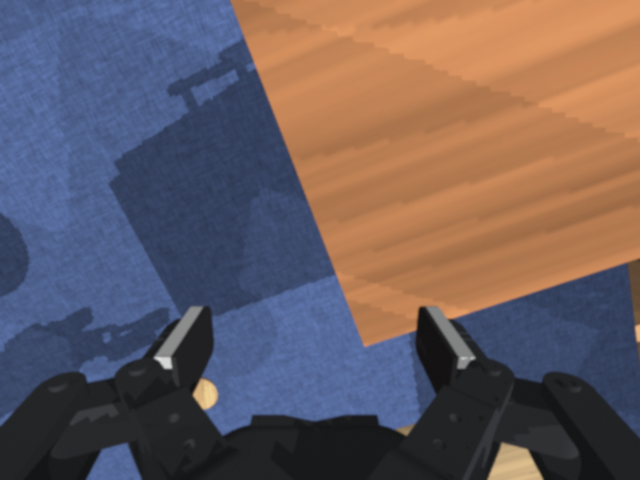

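The scene shows the jig at scene (403,310) / side (288,358), and the rack with the two tools at scene (282,266) / side (298,237). The blue and yellow racks are look-alikes. Next I'll zoom in and cast rays.

```bash
cat > h.py <<'E'
import numpy as np,cv2
from scipy.spatial.transform import Rotation as R
from bench import get_obs,camera,tcp_to_grasp
def Rq(q): return R.from_quat([q[1],q[2],q[3],q[0]]).as_matrix()
def cam(n,save=None):
    o=get_obs(); c=camera(n)
    if n=="wrist":
        T=np.eye(4);T[:3,:3]=Rq(o["eef_rot"]);T[:3,3]=o["eef_pos"];T=T@c["T_tool_cam"]
        c["E"],c["M"]=T[:3,3],T[:3,:3]
    else: c["E"],c["M"]=np.array(c["eye"]),Rq(c["orientation"])
    c["f"]=240/np.tan(np.radians(c["vfov"]/2))
    if save: cv2.imwrite(save,c["color"][:,:,::-1])
    return c
def ray(c,u,v):
    d=c["M"]@np.array([(u-c["cx"])/c["f"],(v-c["cy"])/c["f"],1]); return c["E"],d/np.linalg.norm(d)
def onz(c,u,v,z):
    e,d=ray(c,u,v); return e+d*(z-e[2])/d[2]
def proj(c,p):
    x=c["M"].T@(np.asarray(p)-c["E"]); return c["cx"]+c["f"]*x[0]/x[2],c["cy"]+c["f"]*x[1]/x[2]
def tri(*a):
    A=np.zeros((3,3));b=np.zeros(3)
    for c,u,v in a:
        e,d=ray(c,u,v);P=np.eye(3)-np.outer(d,d);A+=P;b+=P@e
    return np.linalg.solve(A,b)
def crop(c,u0,v0,w,h,k,fn):
    cv2.imwrite(fn,cv2.resize(c["color"][v0:v0+h,u0:u0+w,::-1],None,fx=k,fy=k,interpolation=cv2.INTER_CUBIC))
E
python3 - <<'E'
from h import *
s=cam("scene");d=cam("side")
print("rack",onz(s,282,266,.05),onz(d,298,240,.05)); print("jig",onz(s,403,310,.04),onz(d,288,358,.04))
a=[];
for c,(u,v) in ((s,(230,220)),(d,(250,180))):
    im=cv2.resize(c["color"][v:v+100,u:u+120,::-1],None,fx=4,fy=4,interpolation=cv2.INTER_CUBIC);a.append(im)
cv2.imwrite("pics/rackz.png",np.hstack(a)[:, :800])
crop(s,355,265,100,85,7,"pics/jig_s.png");crop(d,240,310,100,85,7,"pics/jig_d.png")
crop(s,230,220,100,80,7,"pics/rack_s.png");crop(d,260,180,80,100,6,"pics/rack_d.png")
E
```

```text
rack [ 0.57068649 -0.19757855  0.05      ] [ 0.54803137 -0.1720174   0.05      ]
jig [0.529823   0.14149778 0.04      ] [0.51353753 0.14779798 0.04      ]
```

View pics/jig_s.png

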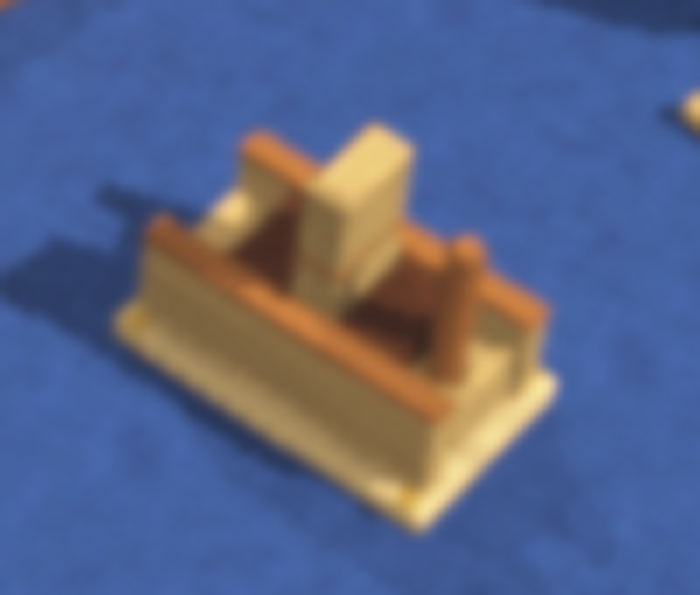

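View pics/jig_d.png

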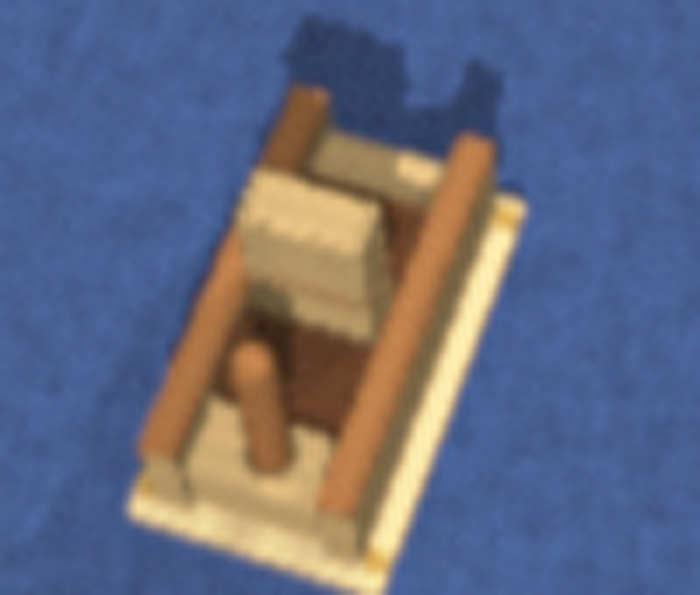

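View pics/rack_d.png

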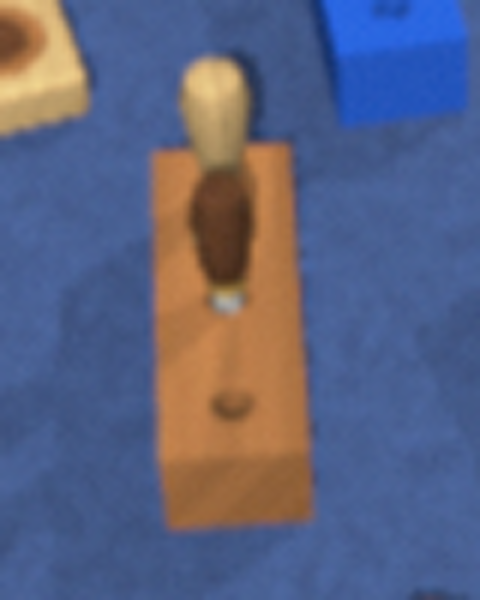

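View pics/rack_s.png

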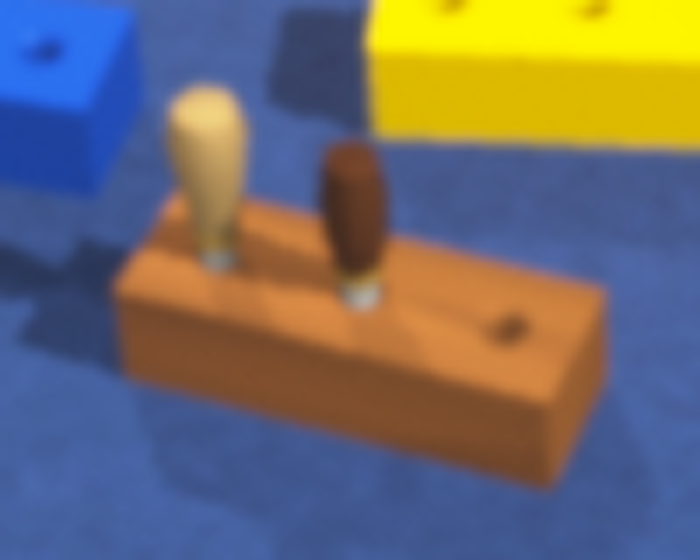

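Both crops show the pin standing towards the camera end of the jig, with the block in the middle. The empty rack hole is at side crop (232,405) and scene crop (509,328).

Run:
```python
from h import *
s=cam("scene");d=cam("side")
J=lambda u,v:(240+u/7,310+v/7); S=lambda u,v:(355+u/7,265+v/7)
def both(n,us,ud,z):
    print(n,tri((s,*us),(d,*ud)).round(4),"z-plane s",onz(s,*us,z).round(4)[:2],"d",onz(d,*ud,z).round(4)[:2])
both("pin top",S(467,243),J(253,352),.101)
both("blk top",S(362,163),J(318,205),.110)
both("hole",(230+509/7,220+328/7),(260+232/6,180+405/6),.05)
both("gouge",(230+205/7,220+105/7),(260+215/6,180+75/6),.13)
both("awl",(230+352/7,220+160/7),(260+222/6,180+185/6),.13)
w=[onz(d,*J(*p),.053)[:2] for p in((313,92),(157,455),(477,140),(338,510))]
print("walls side",np.round(w,4)); m=np.mean(w,0);print("ctr",m)
for a,b in((0,1),(2,3)): v=w[b]-w[a];print("len",np.hypot(*v),"yaw of +y",np.degrees(np.arctan2(v[1],v[0])))
w=[onz(s,*S(*p),.053)[:2] for p in((258,138),(542,308),(160,225),(440,405))]
print("walls scene",np.round(w,4)); print("ctr",np.mean(w,0))
for a,b in((0,1),(2,3)): v=w[b]-w[a];print("len",np.hypot(*v),np.degrees(np.arctan2(v[1],v[0])))
rc=[onz(d,260+u/6,180+v/6,.05)[:2] for u,v in((152,150),(292,145),(160,458),(307,455))]
print("rack",np.round(rc,4),np.mean(rc,0));
for a,b in((0,2),(1,3)): v=rc[b]-rc[a];print("len",np.hypot(*v),np.degrees(np.arctan2(v[1],v[0])))
```

```text
pin top [0.5268 0.1827 0.1009] z-plane s [0.5271 0.1831] d [0.5268 0.1823]
blk top [0.5163 0.1373 0.1058] z-plane s [0.5204 0.1394] d [0.5155 0.1384]
hole [ 0.5424 -0.1497  0.0479] z-plane s [ 0.544  -0.1486] d [ 0.542  -0.1478]
gouge [ 0.5669 -0.2692  0.1252] z-plane s [ 0.5712 -0.2654] d [ 0.5658 -0.2649]
awl [ 0.5543 -0.2116  0.1166] z-plane s [ 0.5669 -0.2009] d [ 0.5513 -0.2016]
walls side [[0.5347 0.0723]
 [0.5575 0.1979]
 [0.4794 0.082 ]
 [0.5005 0.2069]]
ctr [0.51802991 0.13975885]
len 0.12763925263012568 yaw of +y 79.73638431870192
len 0.12669369335362157 yaw of +y 80.38426331005053
walls scene [[0.4789 0.0838]
 [0.4991 0.2054]
 [0.5358 0.0731]
 [0.5581 0.1933]]
ctr [0.51797774 0.13887553]
len 0.12327153170556622 80.54282528117528
len 0.12227477406898625 79.52426577738622
rack [[ 0.6051 -0.2907]
 [ 0.5411 -0.3022]
 [ 0.5672 -0.1159]
 [ 0.5058 -0.1256]] [ 0.55480819 -0.20859681]
len 0.17888285556357833 102.2378390785127
len 0.1800407063637989 101.30225481155767
```

Measurements agree: jig centre ≈ (0.518, 0.139) with its +y at 80°, pin ≈ (0.5265, 0.184), and rack hole ≈ (0.543, -0.149) with rack +y at 101.7°. I'll work out the first move to above the jig.

```bash
cat >> h.py <<'E'
def yaws():
    o=get_obs();M=Rq(o["eef_rot"]);return np.degrees(np.arctan2(M[1,0],M[0,0])),np.degrees(np.arctan2(M[1,1],M[0,1])),M,np.array(o["eef_pos"])
def goto(p):
    x,y,M,e=yaws(); print("yaw x,y",x.round(2),y.round(2),"tcp",e.round(4),"tilt z",M[:,2].round(4)); print("tool delta cm",(M.T@(np.array(p)-e)*100).round(2))
E
python3 - <<'E'
from h import *
goto([.45,.17,.25])
E
```

```text
yaw x,y 159.27 69.27 tcp [0.2035 0.5377 0.2018] tilt z [-2.e-04 -4.e-04 -1.e+00]
tool delta cm [-36.07 -25.66  -4.81]
```

```bash
python3 -m inch '[{"delta_pos":[-1,-0.7,-1],"rotation":[0,0,0]},{"delta_pos":[-2,-1.4,-1],"rotation":[0,0,0]},{"delta_pos":[-3,-2,-1],"rotation":[0,0,0]},{"delta_pos":[-3,-2,-1],"rotation":[0,0,0]},{"delta_pos":[-3,-2,-0.8],"rotation":[0,0,0]},{"delta_pos":[-3,-2.2,0],"rotation":[0,0,0]},{"delta_pos":[-3,-2.2,0],"rotation":[0,0,0]},{"delta_pos":[-3,-2.2,0],"rotation":[0,0,0]},{"delta_pos":[-3,-2.2,0],"rotation":[0,0,0]},{"delta_pos":[-3,-2.2,0],"rotation":[0,0,0]}]'
python3 -m inch '[{"delta_pos":[-3,-2.2,0],"rotation":[0,0,0]},{"delta_pos":[-3,-2.2,0],"rotation":[0,0,0]},{"delta_pos":[-2,-1.5,0],"rotation":[0,0,0]},{"delta_pos":[-1,-0.7,0],"rotation":[0,0,0]},{"delta_pos":[0,0,0],"rotation":[0,0,0]}]'
python3 -m inch '[{"delta_pos":[0,0,0],"rotation":[0,0,0.084]},{"delta_pos":[0,0,0],"rotation":[0,0,0.14]},{"delta_pos":[0,0,0],"rotation":[0,0,0.145]},{"delta_pos":[0,0,0],"rotation":[0,0,0.145]},{"delta_pos":[0,0,0],"rotation":[0,0,0.145]},{"delta_pos":[0,0,0],"rotation":[0,0,0.145]},{"delta_pos":[0,0,0],"rotation":[0,0,0.145]},{"delta_pos":[0,0,0],"rotation":[0,0,0.145]},{"delta_pos":[0,0,0],"rotation":[0,0,0.145]},{"delta_pos":[0,0,0],"rotation":[0,0,0.145]}]'
python3 -m inch '[{"delta_pos":[0,0,0],"rotation":[0,0,0]},{"delta_pos":[0,0,0],"rotation":[0,0,0]},{"delta_pos":[0,0,0],"rotation":[0,0,0]}]'
python3 - <<'E'
from h import *
goto([.5265,.184,.15])
c=cam("wrist","pics/w1.png")
for p in([.5265,.184,.101],[.518,.139,.11]): print(proj(c,p))
E
```

```text
time_s: 1.35
eef_pos: [0.3892, 0.2616, 0.251]
eef_rot: [0.001, 0.18, 0.984, 0.0]
wrist_force: [0.9, 0.9, 0.3]
opening: 0.998
time_s: 1.85
eef_pos: [0.4498, 0.1687, 0.2505]
eef_rot: [0.0, 0.181, 0.983, 0.0]
wrist_force: [-0.2, 0.0, -0.4]
opening: 0.998
time_s: 2.85
eef_pos: [0.4483, 0.1713, 0.2502]
eef_rot: [-0.0, 0.768, 0.641, 0.0]
wrist_force: [-0.3, -0.2, -0.5]
opening: 1.0
time_s: 3.15
eef_pos: [0.4489, 0.1705, 0.2501]
eef_rot: [-0.0, 0.765, 0.644, 0.0]
wrist_force: [0.3, -0.0, 0.1]
opening: 0.997
yaw x,y 80.18 -9.82 tcp [0.4489 0.1705 0.2501] tilt z [ 1.e-04  1.e-04 -1.e+00]
tool delta cm [ 2.65  7.41 10.01]
(np.float64(394.3170514687111), np.float64(190.3766344211104))
(np.float64(392.3575095696866), np.float64(240.8470771439743))
```

View pics/w1.png

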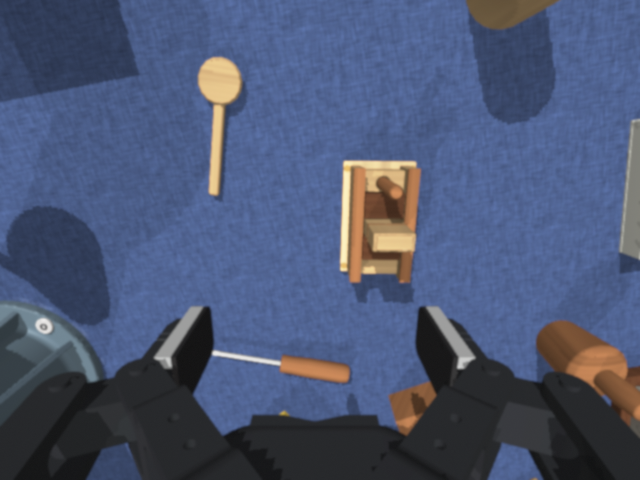

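The wrist view shows the pin top near (395,190) and the block top near (390,238), matching the predictions. I'll move to a closer view, 12 cm above the pin.

```bash
python3 -m inch '[{"delta_pos":[0.3,0.8,0.5],"rotation":[0,0,0]},{"delta_pos":[0.8,2,1.5],"rotation":[0,0,0]},{"delta_pos":[0.8,2.2,1.5],"rotation":[0,0,0]},{"delta_pos":[0.5,1.6,1],"rotation":[0,0,0]},{"delta_pos":[0.25,0.8,0.5],"rotation":[0,0,0]},{"delta_pos":[0,0,0],"rotation":[0,0,0]},{"delta_pos":[0,0,0],"rotation":[0,0,0]},{"delta_pos":[0,0,0],"rotation":[0,0,0]}]'
python3 - <<'E'
from h import *
goto([.5265,.184,.15])
c=cam("wrist","pics/w2.png")
for p in([.5265,.184,.101],[.518,.139,.11],[.518,.139,.053]): print(proj(c,p))
crop(c,230,120,200,150,4,"pics/w2c.png")
E
```

```text
time_s: 4.0
eef_pos: [0.5266, 0.1833, 0.2007]
eef_rot: [0.0, 0.766, 0.643, 0.0]
wrist_force: [0.1, 1.1, -0.2]
opening: 1.0
yaw x,y 79.99 -10.01 tcp [0.5266 0.1833 0.2007] tilt z [ 9.e-04  1.e-04 -1.e+00]
tool delta cm [ 0.07 -0.02  5.07]
(np.float64(313.4408725673749), np.float64(231.69662309557836))
(np.float64(312.821408079771), np.float64(288.4129398810585))
(np.float64(312.9576750032201), np.float64(263.9872004141436))
```

View pics/w2c.png

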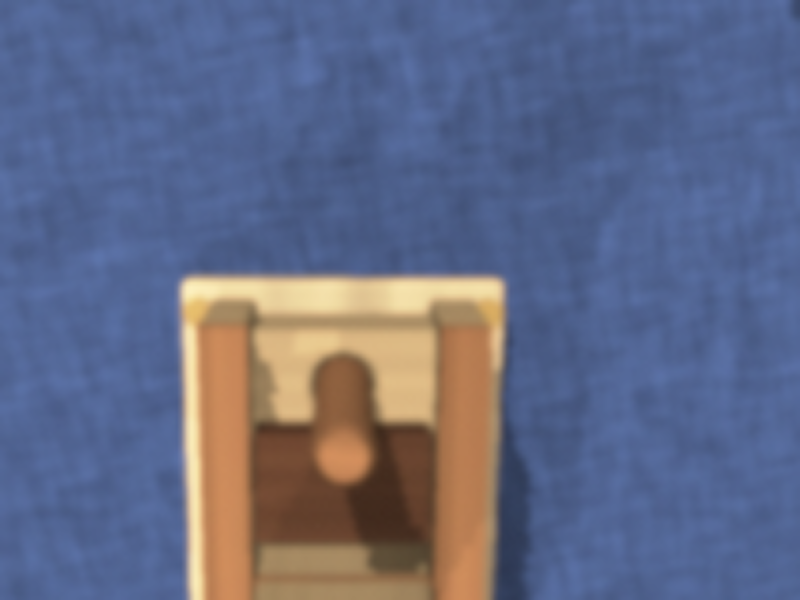

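View pics/w2.png

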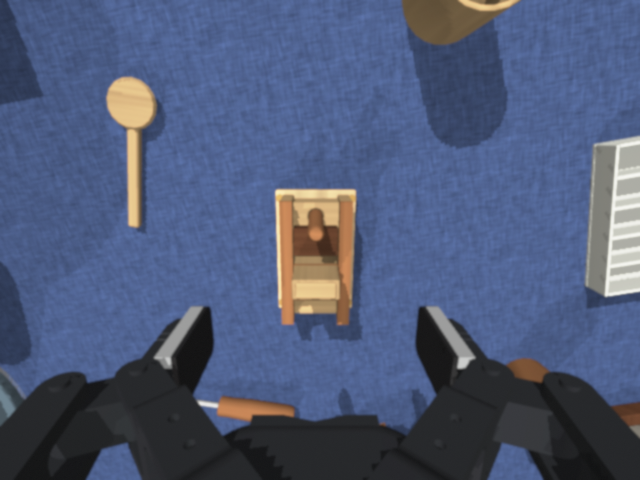

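Run:
```python
from h import *
c=cam("wrist")
p=onz(c,230+344/4,120+458/4,.101);print(p); goto([p[0],p[1],.0665])
b=[onz(c,230+u/4,120+v/4,.053)[:2] for u,v in((200,325),(252,325),(438,325),(491,325))];print(np.round(b,4),np.mean(b,0))
```

```text
[0.52818097 0.18129275 0.101     ]
yaw x,y 79.99 -10.01 tcp [0.5266 0.1833 0.2008] tilt z [ 1.2e-03  2.0e-04 -1.0e+00]
tool delta cm [-0.18  0.17 13.43]
[[0.4989 0.2052]
 [0.5107 0.2031]
 [0.5531 0.1956]
 [0.5651 0.1934]] [0.53196342 0.19933005]
```

```bash
python3 -m inch '[{"delta_pos":[-0.05,0.05,1],"rotation":[0,0,0]},{"delta_pos":[-0.08,0.05,2],"rotation":[0,0,0]},{"delta_pos":[0,0,2.5],"rotation":[0,0,0]},{"delta_pos":[0,0,2.5],"rotation":[0,0,0]},{"delta_pos":[0,0,2],"rotation":[0,0,0]},{"delta_pos":[0,0,1.5],"rotation":[0,0,0]},{"delta_pos":[0,0,1],"rotation":[0,0,0]},{"delta_pos":[0,0,0.6],"rotation":[0,0,0]},{"delta_pos":[0,0,0.3],"rotation":[0,0,0]},{"delta_pos":[0,0,0],"rotation":[0,0,0]}]' 8.54
python3 - <<'E'
from h import *
goto([.528,.1815,.0665]);c=cam("wrist","pics/w3.png");d=cam("side");crop(d,230,290,120,105,6,"pics/d3.png")
E
```

```text
time_s: 5.1
eef_pos: [0.5278, 0.1818, 0.0662]
eef_rot: [0.0, 0.766, 0.643, 0.0]
wrist_force: [0.4, -0.4, -0.3]
opening: 0.996
yaw x,y 79.98 -10.02 tcp [0.5278 0.1818 0.0662] tilt z [ 5.e-04  0.e+00 -1.e+00]
tool delta cm [-0.02  0.03 -0.03]
```

View pics/w3.png

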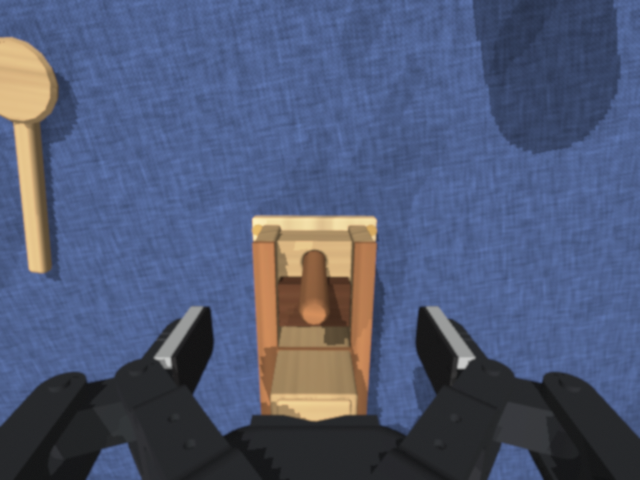

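View pics/d3.png

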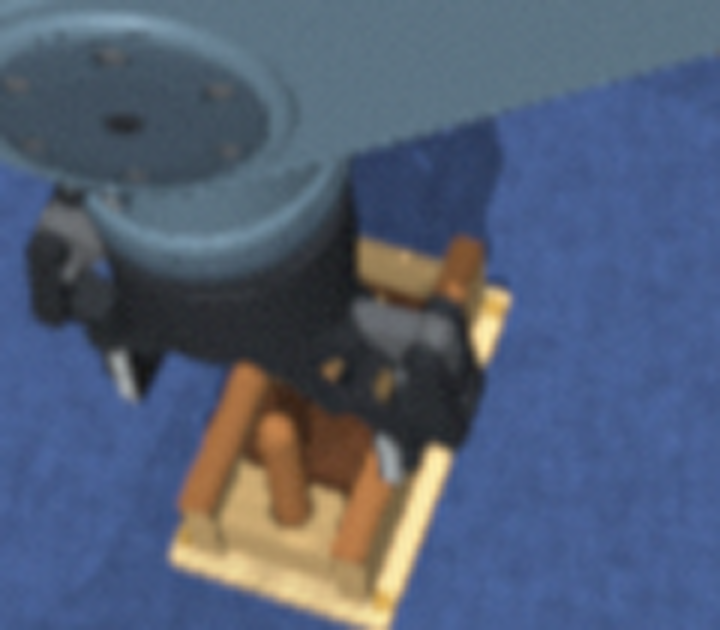

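The pin top is at (314,312), centred between the pads. I'll check the along-pad position against that pixel.

Run:
```python
from h import *
c=cam("wrist");p=onz(c,314,313,.101);print(p);goto([p[0],p[1],.0662])
```

```text
[0.52829608 0.18197721 0.101     ]
yaw x,y 79.97 -10.03 tcp [0.5281 0.1819 0.0668] tilt z [ 1.4e-03  2.0e-04 -1.0e+00]
tool delta cm [0.02 0.01 0.06]
```

Centred within 1 mm. Closing.

```bash
python3 -m inch '[{"delta_pos":[0,0,0],"rotation":[0,0,0]},{"delta_pos":[0,0,0],"rotation":[0,0,0]},{"delta_pos":[0,0,0],"rotation":[0,0,0]},{"delta_pos":[0,0,0],"rotation":[0,0,0]},{"delta_pos":[0,0,0],"rotation":[0,0,0]},{"delta_pos":[0,0,0],"rotation":[0,0,0]},{"delta_pos":[0,0,0],"rotation":[0,0,0]},{"delta_pos":[0,0,0],"rotation":[0,0,0]}]' 0.5
```

```text
time_s: 6.05
eef_pos: [0.5277, 0.1818, 0.0662]
eef_rot: [0.0, 0.766, 0.643, 0.0]
wrist_force: [-0.2, -0.7, 3.0]
opening: 0.104
```

```bash
python3 -m inch '[{"delta_pos":[0,0,0],"rotation":[0,0,0]},{"delta_pos":[0,0,0],"rotation":[0,0,0]},{"delta_pos":[0,0,0],"rotation":[0,0,0]}]'
python3 - <<'E'
from h import *
c=cam("wrist","pics/w4.png")
E
```

```text
time_s: 6.35
eef_pos: [0.5277, 0.1818, 0.0662]
eef_rot: [0.0, 0.766, 0.643, 0.0]
wrist_force: [0.3, -0.1, 3.7]
opening: 0.101
```

View pics/w4.png

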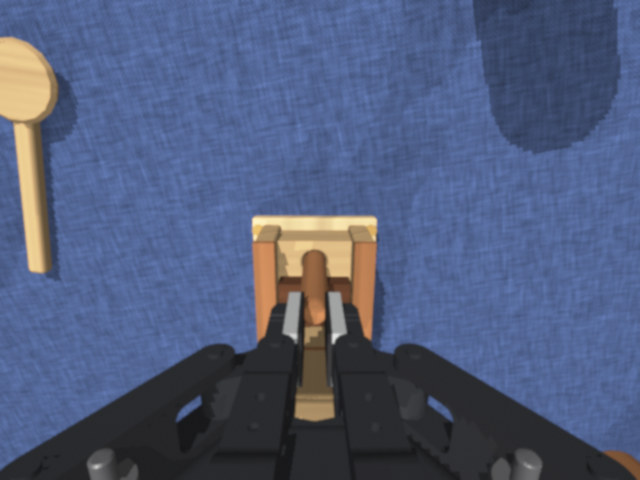

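The pin is held between the pads at (314,310). Lifting.

```bash
python3 -m inch '[{"delta_pos":[0,0,-0.3],"rotation":[0,0,0]},{"delta_pos":[0,0,-0.6],"rotation":[0,0,0]},{"delta_pos":[0,0,-0.8],"rotation":[0,0,0]},{"delta_pos":[0,0,-1],"rotation":[0,0,0]},{"delta_pos":[0,0,-1.7],"rotation":[0,0,0]},{"delta_pos":[0,0,-2],"rotation":[0,0,0]},{"delta_pos":[0,0,-2.5],"rotation":[0,0,0]},{"delta_pos":[0,0,-2.5],"rotation":[0,0,0]},{"delta_pos":[0,0,-2],"rotation":[0,0,0]},{"delta_pos":[0,0,-1],"rotation":[0,0,0]}]'
python3 - <<'E'
from h import *
c=cam("wrist","pics/w5.png");d=cam("side","pics/d5.png")
goto([.5430,-.149,.21])
E
```

```text
time_s: 7.4
eef_pos: [0.5286, 0.182, 0.2131]
eef_rot: [0.001, 0.766, 0.643, 0.002]
wrist_force: [0.5, -0.7, -0.6]
opening: 0.104
yaw x,y 79.98 -10.02 tcp [0.5285 0.1819 0.2121] tilt z [ 3.6e-03  5.0e-04 -1.0e+00]
tool delta cm [-32.34   7.18   0.2 ]
```

View pics/w5.png

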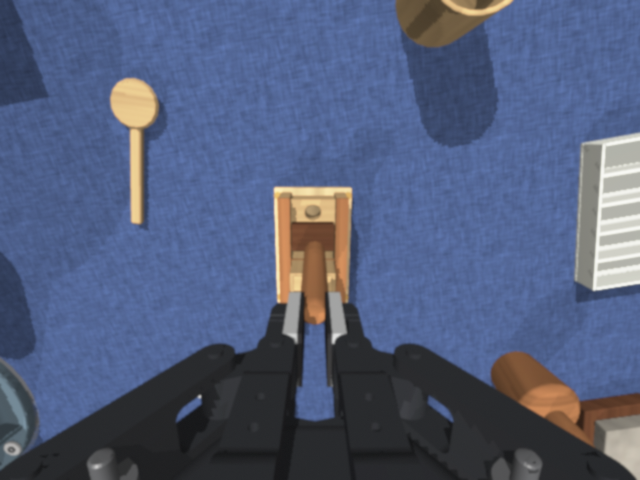

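View pics/d5.png

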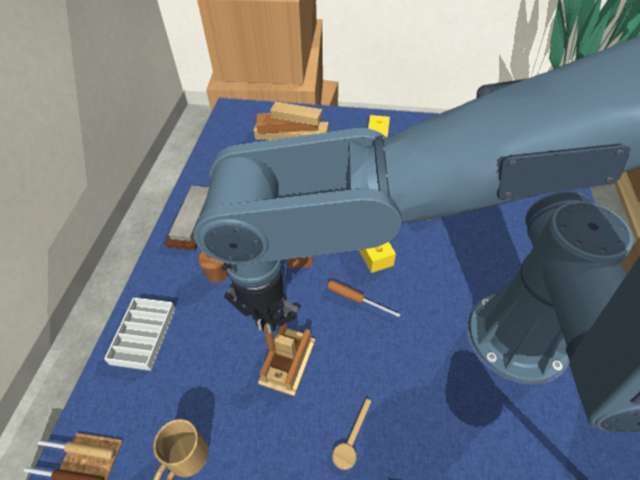

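The pin came out cleanly; its empty hole shows at (313,211) and the pin hangs straight. Next I'll fly to the rack hole.

```bash
python3 -m inch '[{"delta_pos":[-1,0.22,0],"rotation":[0,0,0]},{"delta_pos":[-2,0.44,0],"rotation":[0,0,0]},{"delta_pos":[-3,0.67,0],"rotation":[0,0,0]},{"delta_pos":[-3,0.67,0],"rotation":[0,0,0]},{"delta_pos":[-3,0.67,0],"rotation":[0,0,0]},{"delta_pos":[-3,0.67,0],"rotation":[0,0,0]},{"delta_pos":[-3,0.67,0],"rotation":[0,0,0]},{"delta_pos":[-3,0.67,0],"rotation":[0,0,0]},{"delta_pos":[-3,0.67,0],"rotation":[0,0,0]},{"delta_pos":[-3,0.67,0],"rotation":[0,0,0]}]'
python3 -m inch '[{"delta_pos":[-2.6,0.56,0],"rotation":[0,0,0]},{"delta_pos":[-1.7,0.4,0],"rotation":[0,0,0]},{"delta_pos":[-1,0.2,0],"rotation":[0,0,-0.06]},{"delta_pos":[0,0,0],"rotation":[0,0,-0.1]},{"delta_pos":[0,0,0],"rotation":[0,0,-0.1]},{"delta_pos":[0,0,0],"rotation":[0,0,-0.08]},{"delta_pos":[0,0,0],"rotation":[0,0,-0.039]},{"delta_pos":[0,0,0],"rotation":[0,0,0]},{"delta_pos":[0,0,0],"rotation":[0,0,0]},{"delta_pos":[0,0,0],"rotation":[0,0,0]}]'
python3 - <<'E'
from h import *
goto([.5430,-.149,.13])
c=cam("wrist","pics/w6.png");crop(c,230,120,200,150,4,"pics/w6c.png")
E
```

```text
time_s: 8.5
eef_pos: [0.5384, -0.0962, 0.2082]
eef_rot: [-0.001, 0.766, 0.642, -0.001]
wrist_force: [1.0, 0.3, -1.2]
opening: 0.105
time_s: 9.5
eef_pos: [0.5417, -0.1487, 0.2096]
eef_rot: [-0.0, 0.632, 0.775, -0.0]
wrist_force: [-0.3, 0.3, -0.8]
opening: 0.106
yaw x,y 101.65 11.65 tcp [ 0.5417 -0.1487  0.2096] tilt z [-6.e-04  3.e-04 -1.e+00]
tool delta cm [-0.06  0.12  7.96]
```

View pics/w6.png

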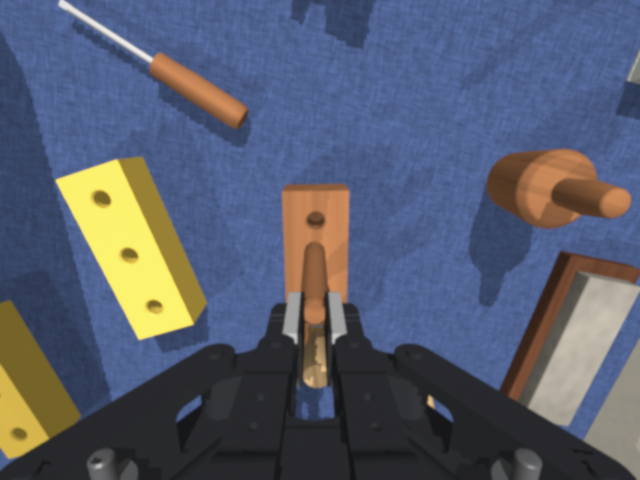

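View pics/w6c.png

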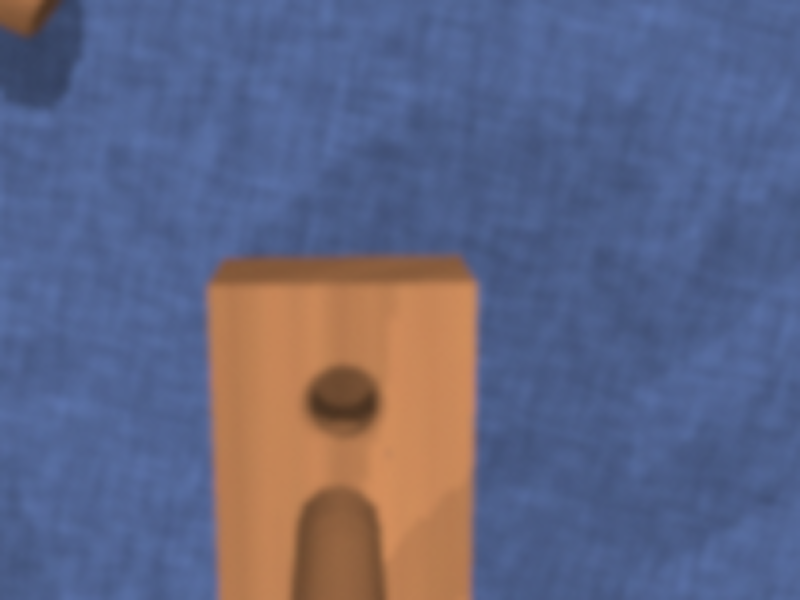

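The hole is at crop (343,401), full-frame (315.7,220.3). I'll calibrate the wrist camera against the jig hole in w5, which the pin came straight out of.

Run:
```python
from h import *
im=cv2.imread("pics/w5.png"); cv2.imwrite("pics/w5c.png",cv2.resize(im[170:270,265:365],None,fx=6,fy=6,interpolation=cv2.INTER_CUBIC))
c=cam("wrist")
p=onz(c,315.75,220.25,.05);print(p,(yaws()[2].T@(p-yaws()[3])*100).round(2))
```

```text
[ 0.54406281 -0.15258248  0.05      ] [-0.42  0.14 15.98]
```

View pics/w5c.png

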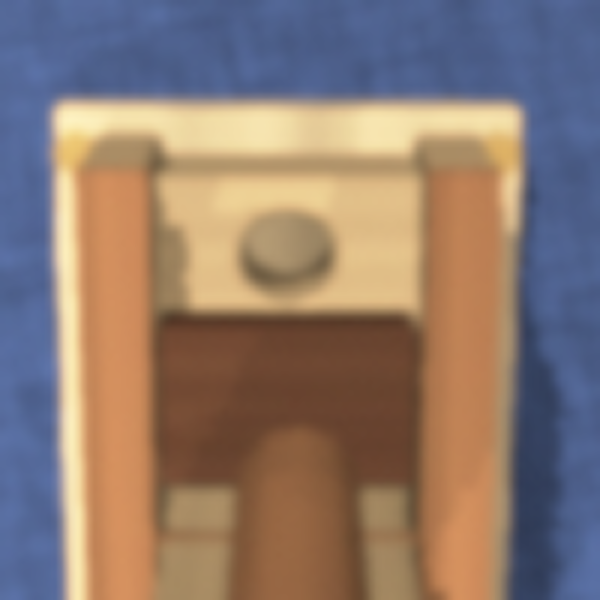

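Run:
```python
from h import *
c=cam("wrist");T=c["T_tool_cam"]
for u,v,z in((312.8,211.8,.2125-.036),(315.75,220.25,.1596),(315.5,318,-.035),(315,244,.056)):
    d=T[:3,:3]@np.array([(u-c["cx"])/c["f"],(v-c["cy"])/c["f"],1]); print((T[:3,3]+d*(z-T[2,3])/d[2])*1000)
```

```text
[  0.5514583   -1.44157621 176.5       ]
[ -4.23321206   1.48211614 159.6       ]
[ -1.95732008   0.43372739 -35.        ]
[ 3.81147484  0.462818   56.        ]
```

The views disagree by about 2–3 mm along tool x. I'll apply a middle correction, come down so the pin foot is about 1 cm above the mouth, and compare foot and hole directly.

```bash
python3 -m inch '[{"delta_pos":[-0.1,0.06,1],"rotation":[0,0,0]},{"delta_pos":[-0.1,0.06,2],"rotation":[0,0,0]},{"delta_pos":[-0.1,0.06,2.5],"rotation":[0,0,0]},{"delta_pos":[0,0,1.8],"rotation":[0,0,0]},{"delta_pos":[0,0,1],"rotation":[0,0,0]},{"delta_pos":[0,0,0.6],"rotation":[0,0,0]},{"delta_pos":[0,0,0],"rotation":[0,0,0]},{"delta_pos":[0,0,0],"rotation":[0,0,0]},{"delta_pos":[0,0,0],"rotation":[0,0,0]}]'
python3 - <<'E'
from h import *
goto([.5430,-.149,.13])
c=cam("wrist","pics/w7.png");crop(c,255,200,120,130,6,"pics/w7c.png");d=cam("side");crop(d,250,170,110,100,7,"pics/d7.png");s=cam("scene");crop(s,220,190,120,100,6,"pics/s7.png")
E
```

```text
time_s: 10.55
eef_pos: [0.5451, -0.1518, 0.1221]
eef_rot: [0.001, 0.631, 0.775, 0.0]
wrist_force: [0.6, 0.4, -0.5]
opening: 0.105
yaw x,y 101.69 11.69 tcp [ 0.5451 -0.1518  0.1221] tilt z [ 1.7e-03 -9.0e-04 -1.0e+00]
tool delta cm [ 0.31 -0.14 -0.79]
```

View pics/w7c.png

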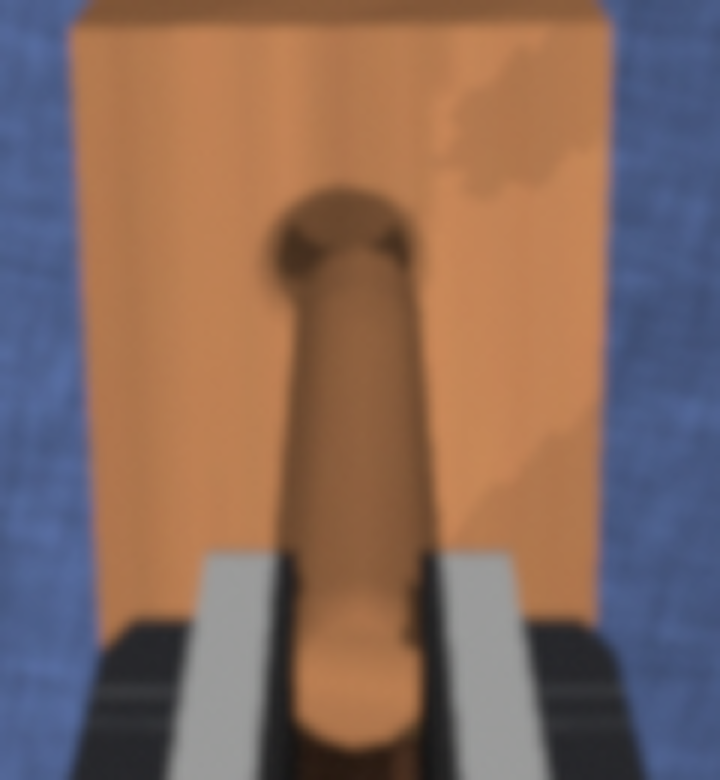

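View pics/d7.png

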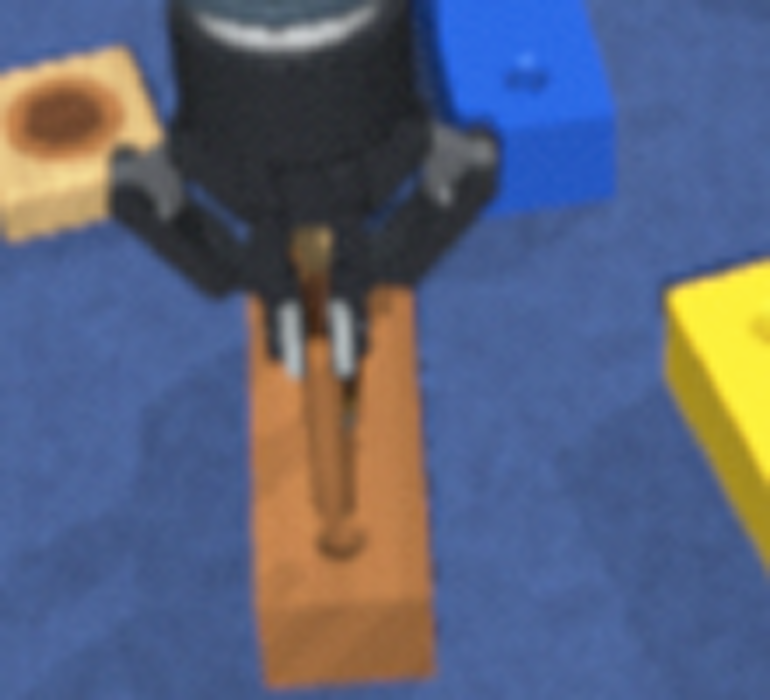

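View pics/s7.png

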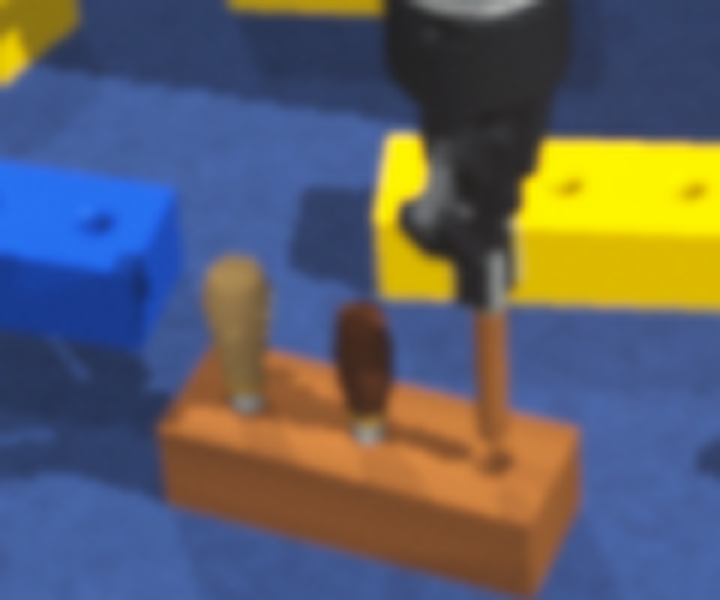

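Run:
```python
from h import *
c=cam("wrist");T=c["T_tool_cam"]
def tp(u,v,z):
    u=255+u/6;v=200+v/6
    d=T[:3,:3]@np.array([(u-c["cx"])/c["f"],(v-c["cy"])/c["f"],1]); return ((T[:3,3]+d*(z-T[2,3])/d[2])*1000).round(2)
print("hole far/left/right",tp(346,186,72.1),tp(272,250,72.1),tp(415,250,72.1))
print("rack end edge",tp(343,24,72.1),"L,R",tp(77,100,72.1),tp(609,100,72.1))
print("foot far",tp(357,247,56.2),"L,R",tp(300,290,52),tp(416,290,52),"pin top near",tp(355,750,-34.8))
```

```text
hole far/left/right [-19535.58   -295.75  72100.  ] [-21925.95  -2970.7   72100.  ] [-21928.86   2190.69  72100.  ]
rack end edge [-13677.81   -390.56  72100.  ] L,R [-16386.55  -9787.31  72100.  ] [-16396.48   8995.83  72100.  ]
foot far [-16998.82     75.8   56200.  ] L,R [-16903.49  -1424.05  52000.  ] [-16905.24   1616.47  52000.  ] pin top near [ 2.038106e+04 -8.170000e+00 -3.480000e+04]
```

Units slip (mm vs m); redo.

Run:
```python
from h import *
c=cam("wrist");T=c["T_tool_cam"]
def tp(u,v,z):
    z/=1000;u=255+u/6;v=200+v/6
    d=T[:3,:3]@np.array([(u-c["cx"])/c["f"],(v-c["cy"])/c["f"],1]); return ((T[:3,3]+d*(z-T[2,3])/d[2])*1000).round(2)
print("hole far/left/right",tp(346,186,72.1),tp(272,250,72.1),tp(415,250,72.1))
print("rack end edge",tp(343,24,72.1),"L,R",tp(77,100,72.1),tp(609,100,72.1))
print("foot far",tp(357,247,56.2),"L,R",tp(300,290,52),tp(416,290,52),"pin top near",tp(355,750,-34.8))
```

```text
hole far/left/right [ 8.66 -1.19 72.1 ] [  0.59 -10.22  72.1 ] [ 0.58  7.21 72.1 ]
rack end edge [28.44 -1.51 72.1 ] L,R [ 19.29 -33.24  72.1 ] [19.26 30.19 72.1 ]
foot far [ 5.78  0.12 56.2 ] L,R [ 2.  -6.3 52. ] [ 1.99  6.75 52.  ] pin top near [ -5.56  -0.16 -34.8 ]
```

Hole is 17.4 mm wide, as it should be, at tool (-0.5,-1.5) mm. The pin foot is at (0.2,0.2), so I need to shift about (-0.05,-0.17) cm before lowering.

```bash
python3 -m inch '[{"delta_pos":[-0.05,-0.17,0],"rotation":[0,0,0]},{"delta_pos":[0,0,0],"rotation":[0,0,0]},{"delta_pos":[0,0,0.5],"rotation":[0,0,0]},{"delta_pos":[0,0,0.5],"rotation":[0,0,0]},{"delta_pos":[0,0,0.4],"rotation":[0,0,0]},{"delta_pos":[0,0,0.3],"rotation":[0,0,0]},{"delta_pos":[0,0,0.2],"rotation":[0,0,0]},{"delta_pos":[0,0,0.2],"rotation":[0,0,0]},{"delta_pos":[0,0,0],"rotation":[0,0,0]},{"delta_pos":[0,0,0],"rotation":[0,0,0]}]'
python3 - <<'E'
from h import *
goto([.5430,-.149,.0702]);print(get_obs()["wrist_force"],get_obs()["torque"])
c=cam("wrist","pics/w8.png");crop(c,255,200,120,130,6,"pics/w8c.png")
E
```

```text
time_s: 11.8
eef_pos: [0.5428, -0.1522, 0.1001]
eef_rot: [0.0, 0.631, 0.775, 0.0]
wrist_force: [0.7, -0.2, -0.9]
opening: 0.105
yaw x,y 101.69 11.69 tcp [ 0.5428 -0.1522  0.1001] tilt z [ 1.e-04 -0.e+00 -1.e+00]
tool delta cm [0.31 0.08 2.99]
[ 0.73916554 -0.20966906 -0.90942049] [-0.01557913 -0.02897592 -0.02208146]
```

View pics/w8c.png

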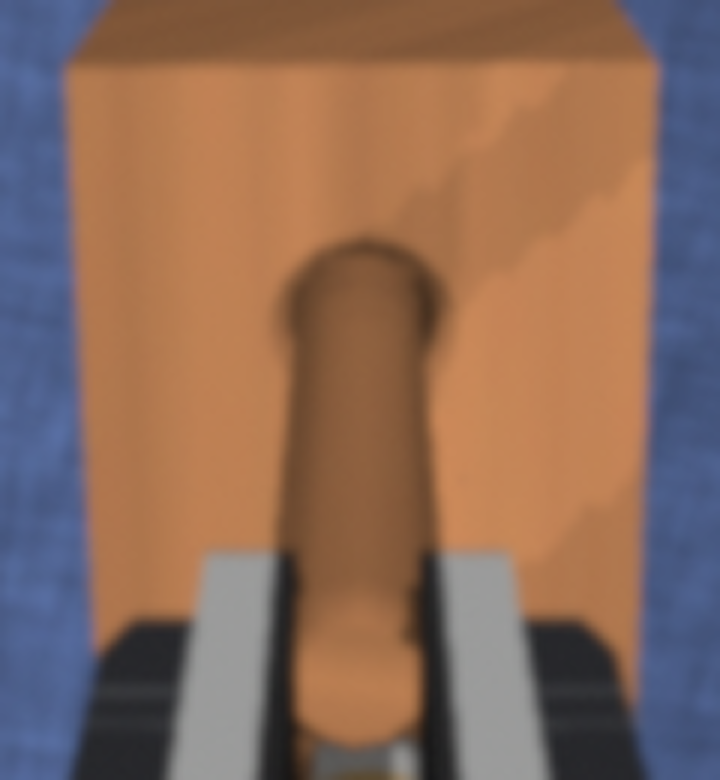

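The pin foot has entered the hole, centred and with no contact force. Continuing down.

```bash
python3 -m inch '[{"delta_pos":[0,0,0.3],"rotation":[0,0,0]},{"delta_pos":[0,0,0.5],"rotation":[0,0,0]},{"delta_pos":[0,0,0.5],"rotation":[0,0,0]},{"delta_pos":[0,0,0.5],"rotation":[0,0,0]},{"delta_pos":[0,0,0.4],"rotation":[0,0,0]},{"delta_pos":[0,0,0.3],"rotation":[0,0,0]},{"delta_pos":[0,0,0.2],"rotation":[0,0,0]},{"delta_pos":[0,0,0],"rotation":[0,0,0]}]'
```

```text
time_s: 12.65
eef_pos: [0.5426, -0.1521, 0.0727]
eef_rot: [-0.0, 0.631, 0.775, -0.0]
wrist_force: [0.3, -0.4, -0.5]
opening: 0.105
```

```bash
python3 -m inch '[{"delta_pos":[0,0,0.1],"rotation":[0,0,0]},{"delta_pos":[0,0,0.05],"rotation":[0,0,0]},{"delta_pos":[0,0,0],"rotation":[0,0,0]},{"delta_pos":[0,0,0],"rotation":[0,0,0]}]'; python3 -m inch '[{"delta_pos":[0,0,0.05],"rotation":[0,0,0]},{"delta_pos":[0,0,0.05],"rotation":[0,0,0]},{"delta_pos":[0,0,0],"rotation":[0,0,0]}]'
```

```text
time_s: 13.05
eef_pos: [0.5428, -0.1522, 0.0716]
eef_rot: [0.0, 0.631, 0.775, 0.0]
wrist_force: [0.3, 0.1, -0.7]
opening: 0.103
time_s: 13.35
eef_pos: [0.5427, -0.1522, 0.0704]
eef_rot: [-0.0, 0.631, 0.775, -0.0]
wrist_force: [-0.4, -0.1, 0.2]
opening: 0.104
```

```bash
python3 -m inch '[{"delta_pos":[0,0,0.04],"rotation":[0,0,0]},{"delta_pos":[0,0,0],"rotation":[0,0,0]}]'; python3 -m inch '[{"delta_pos":[0,0,0],"rotation":[0,0,0]},{"delta_pos":[0,0,0],"rotation":[0,0,0]},{"delta_pos":[0,0,0],"rotation":[0,0,0]},{"delta_pos":[0,0,0],"rotation":[0,0,0]},{"delta_pos":[0,0,0],"rotation":[0,0,0]}]' 5
python3 -m inch '[{"delta_pos":[0,0,-0.5],"rotation":[0,0,0]},{"delta_pos":[0,0,-1.5],"rotation":[0,0,0]},{"delta_pos":[0,0,-2],"rotation":[0,0,0]},{"delta_pos":[0,0,-3],"rotation":[0,0,0]},{"delta_pos":[0,0,-3],"rotation":[0,0,0]},{"delta_pos":[0,0,-2],"rotation":[0,0,0]},{"delta_pos":[0,0,-1],"rotation":[0,0,0]},{"delta_pos":[0,0,0],"rotation":[0,0,0]}]'
python3 - <<'E'
from h import *
c=cam("wrist","pics/w9.png");d=cam("side");crop(d,250,170,110,100,7,"pics/d9.png");s=cam("scene");crop(s,220,190,120,100,6,"pics/s9.png")
goto([.528-.008*46/46,.182-.0453,.21])
E
```

```text
time_s: 13.55
eef_pos: [0.5429, -0.1523, 0.0702]
eef_rot: [0.0, 0.631, 0.775, 0.0]
wrist_force: [-0.1, -0.7, 1.0]
opening: 0.105
time_s: 14.05
eef_pos: [0.5427, -0.1522, 0.0701]
eef_rot: [-0.0, 0.631, 0.775, -0.0]
wrist_force: [-0.1, 0.1, -0.2]
opening: 0.581
time_s: 14.85
eef_pos: [0.5438, -0.1527, 0.2025]
eef_rot: [0.002, 0.631, 0.775, 0.0]
wrist_force: [-0.3, 0.1, -0.2]
opening: 0.586
yaw x,y 101.69 11.69 tcp [ 0.542  -0.1518  0.1989] tilt z [-0.0018  0.001  -1.    ]
tool delta cm [28.7   3.69 -1.08]
```

View pics/s9.png

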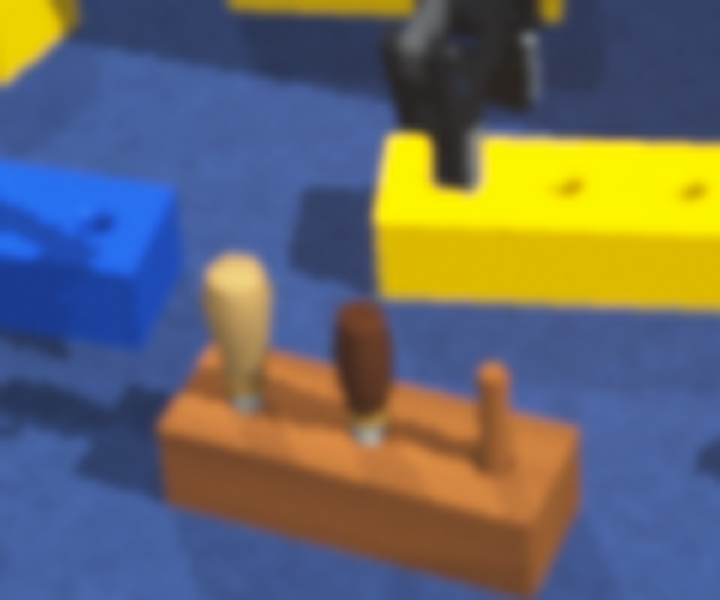

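View pics/w9.png

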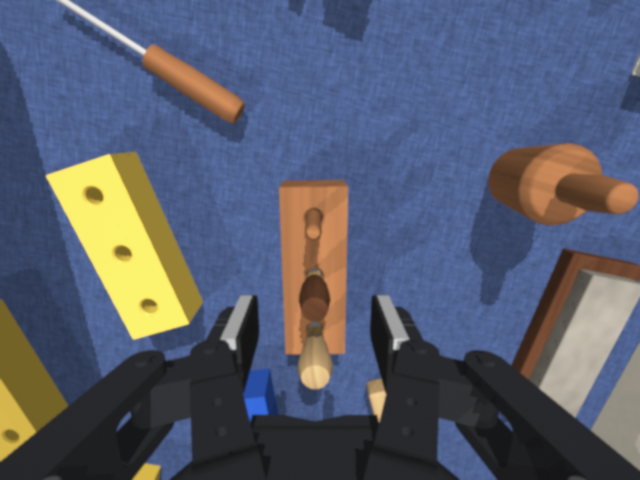

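The pin stands fully down in the rack hole and is released; the tools are untouched. Next I go over the block and turn the jaws along jig y.

```bash
python3 -m inch '[{"delta_pos":[1,0.13,-0.2],"rotation":[0,0,0]},{"delta_pos":[2,0.26,-0.4],"rotation":[0,0,0]},{"delta_pos":[3,0.39,-0.4],"rotation":[0,0,0]},{"delta_pos":[3,0.39,0],"rotation":[0,0,0]},{"delta_pos":[3,0.39,0],"rotation":[0,0,0]},{"delta_pos":[3,0.39,0],"rotation":[0,0,0]},{"delta_pos":[3,0.39,0],"rotation":[0,0,0]},{"delta_pos":[3,0.39,0],"rotation":[0,0,0]},{"delta_pos":[3,0.39,0],"rotation":[0,0,0]},{"delta_pos":[2.5,0.3,0],"rotation":[0,0,0]}]'
python3 -m inch '[{"delta_pos":[1.5,0.2,0],"rotation":[0,0,0]},{"delta_pos":[0.7,0.1,0],"rotation":[0,0,-0.08]},{"delta_pos":[0,0,0],"rotation":[0,0,-0.14]},{"delta_pos":[0,0,0],"rotation":[0,0,-0.14]},{"delta_pos":[0,0,0],"rotation":[0,0,-0.14]},{"delta_pos":[0,0,0],"rotation":[0,0,-0.14]},{"delta_pos":[0,0,0],"rotation":[0,0,-0.14]},{"delta_pos":[0,0,0],"rotation":[0,0,-0.14]},{"delta_pos":[0,0,0],"rotation":[0,0,-0.14]},{"delta_pos":[0,0,0],"rotation":[0,0,-0.132]}]'
python3 -m inch '[{"delta_pos":[0,0,0],"rotation":[0,0,0]},{"delta_pos":[0,0,0],"rotation":[0,0,0]},{"delta_pos":[0,0,0],"rotation":[0,0,0]}]'
python3 - <<'E'
from h import *
c=cam("wrist","pics/w10.png");crop(c,230,160,200,150,4,"pics/w10c.png");goto([.52,.137,.072])
print(proj(c,[.52,.137,.11]))
E
```

```text
time_s: 16.0
eef_pos: [0.5213, 0.1164, 0.2091]
eef_rot: [-0.001, 0.631, 0.776, -0.0]
wrist_force: [0.5, -0.2, 0.4]
opening: 0.584
time_s: 17.0
eef_pos: [0.5206, 0.1363, 0.2094]
eef_rot: [-0.001, 0.085, 0.996, -0.0]
wrist_force: [0.8, 0.8, 1.0]
opening: 0.592
time_s: 17.3
eef_pos: [0.5209, 0.1363, 0.2099]
eef_rot: [-0.0, 0.089, 0.996, -0.0]
wrist_force: [0.5, 0.7, -0.2]
opening: 0.583
yaw x,y 169.86 79.86 tcp [0.5209 0.1363 0.2099] tilt z [-3.e-04 -1.e-04 -1.e+00]
tool delta cm [ 0.1   0.05 13.79]
(np.float64(316.16166198954403), np.float64(232.06432885932583))
```

View pics/w10.png

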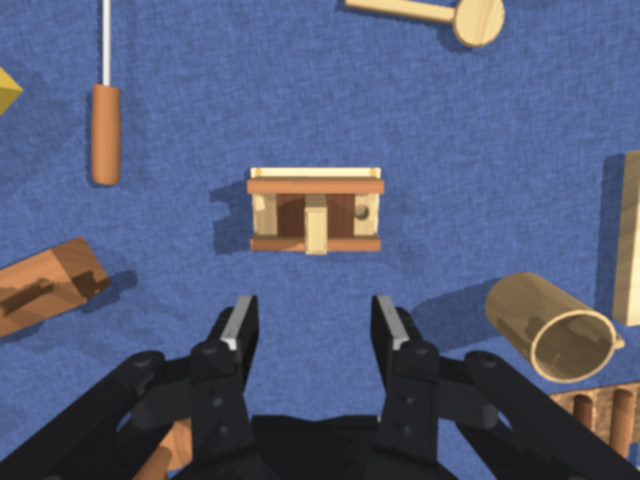

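View pics/w10c.png

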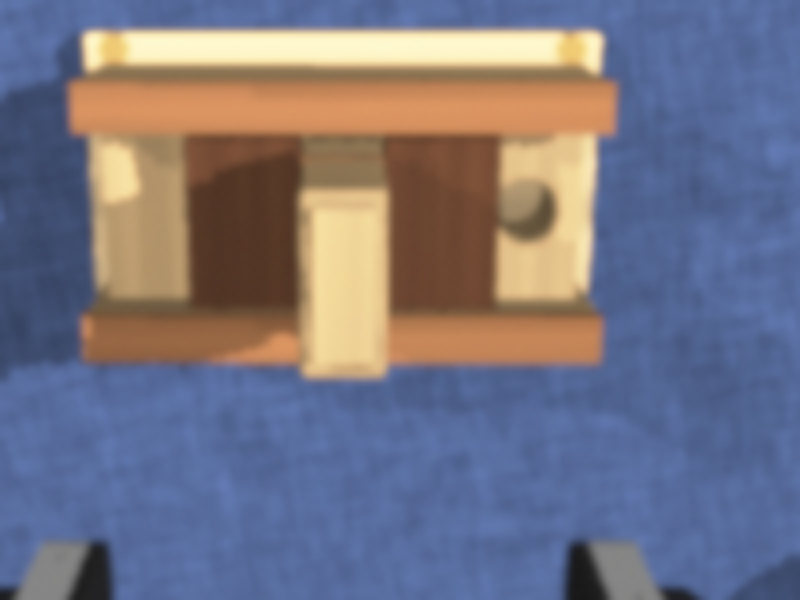

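The block top centre is at (316.1,231), within 1 px of the prediction. Jig +y (the empty pin hole) is to the right, which is tool +y. I'll descend and grip.

```bash
python3 -m inch '[{"delta_pos":[0.06,0.05,1],"rotation":[0,0,0]},{"delta_pos":[0,0,2],"rotation":[0,0,0]},{"delta_pos":[0,0,2.5],"rotation":[0,0,0]},{"delta_pos":[0,0,2.5],"rotation":[0,0,0]},{"delta_pos":[0,0,2],"rotation":[0,0,0]},{"delta_pos":[0,0,1.5],"rotation":[0,0,0]},{"delta_pos":[0,0,1],"rotation":[0,0,0]},{"delta_pos":[0,0,0.8],"rotation":[0,0,0]},{"delta_pos":[0,0,0.5],"rotation":[0,0,0]},{"delta_pos":[0,0,0],"rotation":[0,0,0]}]'
python3 - <<'E'
from h import *
goto([.52,.137,.072]);c=cam("wrist","pics/w11.png");print(proj(c,[.52,.137,.11]))
E
```

```text
time_s: 18.35
eef_pos: [0.5203, 0.137, 0.0717]
eef_rot: [-0.0, 0.087, 0.996, -0.0]
wrist_force: [0.4, -0.2, 0.1]
opening: 0.586
yaw x,y 169.98 79.98 tcp [0.5203 0.137  0.0717] tilt z [-6.e-04 -0.e+00 -1.e+00]
tool delta cm [ 0.03 -0.   -0.03]
(np.float64(316.59227427570954), np.float64(318.6580161750474))
```

View pics/w11.png

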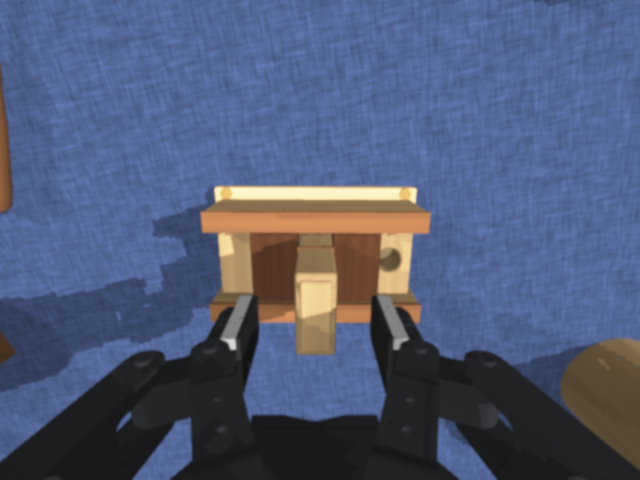

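The block is at (316,317), centred between the pads and matching the prediction. Closing.

```bash
python3 -m inch '[{"delta_pos":[0,0,0],"rotation":[0,0,0]},{"delta_pos":[0,0,0],"rotation":[0,0,0]},{"delta_pos":[0,0,0],"rotation":[0,0,0]},{"delta_pos":[0,0,0],"rotation":[0,0,0]},{"delta_pos":[0,0,0],"rotation":[0,0,0]},{"delta_pos":[0,0,0],"rotation":[0,0,0]},{"delta_pos":[0,0,0],"rotation":[0,0,0]},{"delta_pos":[0,0,0],"rotation":[0,0,0]}]' 0.8
```

```text
time_s: 19.2
eef_pos: [0.5213, 0.137, 0.073]
eef_rot: [0.001, 0.087, 0.996, 0.0]
wrist_force: [-1.1, -1.0, 5.1]
opening: 0.184
```

Gripped. I'll rock towards +y about the rocking axis (47.3 mm ahead of the TCP), positive about tool x.

```bash
python3 -m inch '[{"delta_pos":[0,0.142,0.002],"rotation":[0.03,0,0]},{"delta_pos":[0,0.19,0.004],"rotation":[0.04,0,0]},{"delta_pos":[0,0.19,0.004],"rotation":[0.04,0,0]},{"delta_pos":[0,0.142,0.002],"rotation":[0.03,0,0]},{"delta_pos":[0,0,0],"rotation":[0,0,0]}]'; python3 -c "
from h import *
o=get_obs();print(o['wrist_force'],o['torque']);goto([0,0,0])"
```

```text
time_s: 19.7
eef_pos: [0.5225, 0.1434, 0.0725]
eef_rot: [-0.005, 0.086, 0.994, -0.071]
wrist_force: [-1.0, -3.3, 6.3]
opening: 0.182
[-1.00122319 -3.29516834  6.33940733] [-0.67266117  0.1196927  -0.01296091]
yaw x,y 170.07 80.05 tcp [0.5225 0.1434 0.0725] tilt z [-0.0229 -0.1398 -0.9899]
tool delta cm [ 49.   -21.89  10.38]
```

```bash
python3 -m inch '[{"delta_pos":[0,0.142,0.002],"rotation":[0.03,0,0]},{"delta_pos":[0,0.19,0.004],"rotation":[0.04,0,0]},{"delta_pos":[0,0.19,0.004],"rotation":[0.04,0,0]},{"delta_pos":[0,0.142,0.002],"rotation":[0.03,0,0]},{"delta_pos":[0,0,0],"rotation":[0,0,0]},{"delta_pos":[0,0,0],"rotation":[0,0,0]}]'; python3 -c "
from h import *
o=get_obs();print(o['wrist_force'],o['torque']);goto([0,0,0]);c=cam('wrist','pics/w12.png');crop(c,200,150,240,200,3,'pics/w12c.png')"
```

```text
time_s: 20.3
eef_pos: [0.5236, 0.1497, 0.071]
eef_rot: [-0.011, 0.086, 0.986, -0.14]
wrist_force: [0.4, -1.3, 6.3]
opening: 0.184
[ 0.40155796 -1.28446264  6.33268659] [-0.38142348  0.02863617 -0.05428225]
yaw x,y 170.03 80.0 tcp [0.5236 0.1497 0.071 ] tilt z [-0.0467 -0.2733 -0.9608]
tool delta cm [ 48.98 -20.93  13.36]
```

View pics/w12.png

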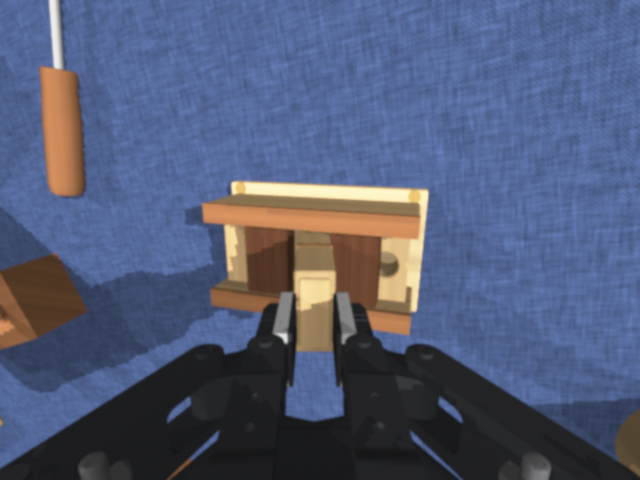

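View pics/w12c.png

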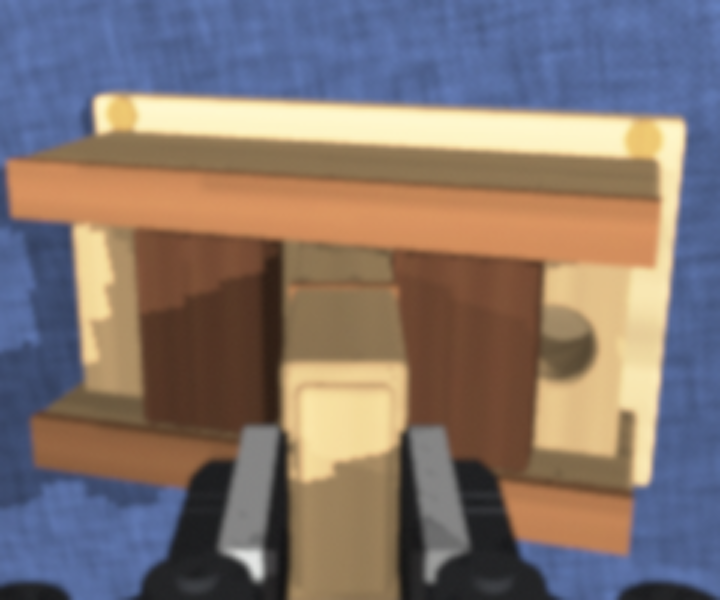

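I'll measure the outer edges of both keepers at z=0.051 in jig coordinates.

```bash
cat >> h.py <<'E'
def jy(c,u,v,z,ctr=(.52,.137),yaw=80):
    p=onz(c,u,v,z)[:2]-np.array(ctr);a=np.radians(yaw);y=np.array([np.cos(a),np.sin(a)]);x=np.array([y[1],-y[0]])
    return (np.array([p@x,p@y])*1000).round(1)
E
python3 - <<'E'
from h import *
c=cam("wrist")
for n,u,v,z in(("kR",540,300,.051),("kR",533,400,.051),("kL",137,300,.051),("hole",564,345,.036),("wallR",658,200,.053),("wallL",8,160,.053),("stemR",393,280,.051),("kRin",393,290,.051)): print(n,jy(c,200+u/3,150+v/3,z))
E
```

```text
kR [-14.  44.]
kR [ 6.  43.8]
kL [ -6.5 -37.9]
hole [-0.1 47.9]
wallR [-34.4  63. ]
wallL [-34.7 -63.9]
stemR [-15.5  16.2]
kRin [-13.5  16.3]
```

keeper_left's outer edge is now at y≈44, up from 38, so it is fully back. One degree more for margin, then rock the other way.

```bash
python3 -m inch '[{"delta_pos":[0,0.071,0.001],"rotation":[0.015,0,0]},{"delta_pos":[0,0,0],"rotation":[0,0,0]},{"delta_pos":[0,-0.142,0.002],"rotation":[-0.03,0,0]},{"delta_pos":[0,-0.237,0.006],"rotation":[-0.05,0,0]},{"delta_pos":[0,-0.237,0.006],"rotation":[-0.05,0,0]},{"delta_pos":[0,-0.237,0.006],"rotation":[-0.05,0,0]},{"delta_pos":[0,-0.237,0.006],"rotation":[-0.05,0,0]},{"delta_pos":[0,-0.237,0.006],"rotation":[-0.05,0,0]},{"delta_pos":[0,0,0],"rotation":[0,0,0]}]'; python3 -c "
from h import *
o=get_obs();print(o['wrist_force'],o['torque']);goto([.52,.137,.072])"
```

```text
time_s: 21.3
eef_pos: [0.5214, 0.1367, 0.073]
eef_rot: [0.0, 0.088, 0.996, -0.007]
wrist_force: [-0.3, 0.8, 6.2]
opening: 0.185
[-0.29140006  0.77138398  6.20129004] [ 0.01357561  0.06327333 -0.03250996]
yaw x,y 169.87 79.86 tcp [0.5214 0.1367 0.073 ] tilt z [-8.000e-04 -1.360e-02 -9.999e-01]
tool delta cm [0.14 0.01 0.1 ]
```

```bash
python3 -m inch '[{"delta_pos":[0,-0.142,0.002],"rotation":[-0.03,0,0]},{"delta_pos":[0,-0.19,0.004],"rotation":[-0.04,0,0]},{"delta_pos":[0,-0.19,0.004],"rotation":[-0.04,0,0]},{"delta_pos":[0,-0.19,0.004],"rotation":[-0.04,0,0]},{"delta_pos":[0,-0.19,0.004],"rotation":[-0.04,0,0]},{"delta_pos":[0,-0.19,0.004],"rotation":[-0.04,0,0]},{"delta_pos":[0,-0.19,0.004],"rotation":[-0.04,0,0]},{"delta_pos":[0,-0.118,0.002],"rotation":[-0.025,0,0]},{"delta_pos":[0,0,0],"rotation":[0,0,0]},{"delta_pos":[0,0,0],"rotation":[0,0,0]}]'; python3 -c "
from h import *
o=get_obs();print(o['wrist_force'],o['torque']);goto([.52,.137,.072]);c=cam('wrist','pics/w13.png');crop(c,200,150,240,200,3,'pics/w13c.png')"
```

```text
time_s: 22.3
eef_pos: [0.519, 0.1243, 0.0709]
eef_rot: [0.013, 0.087, 0.986, 0.14]
wrist_force: [0.1, 1.5, 5.3]
opening: 0.184
[0.06109415 1.54580028 5.32514427] [ 0.43953299 -0.1216318  -0.01332423]
yaw x,y 169.92 79.94 tcp [0.519  0.1243 0.0709] tilt z [ 0.0495  0.273  -0.9607]
tool delta cm [0.13 1.25 0.25]
```

View pics/w13c.png

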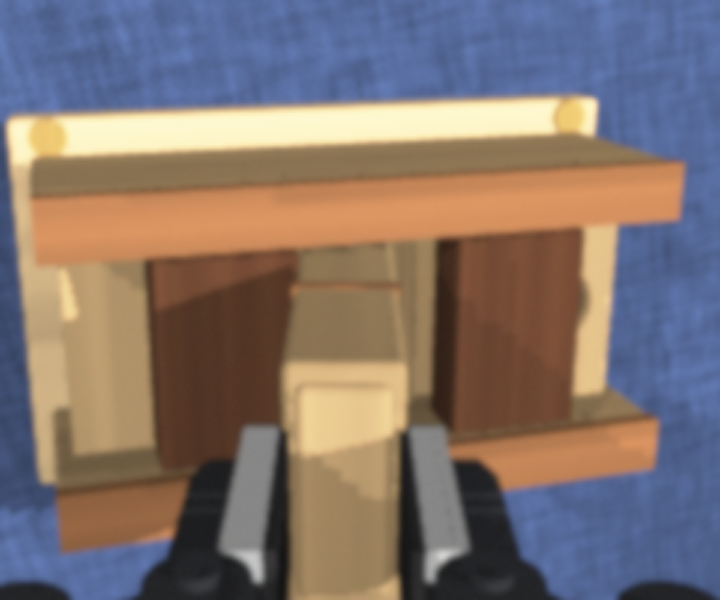

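The picture shows keeper_left pushed back, half covering the hole at crop (580,300), with a gap beside the stem. I'll measure both keepers.

Run:
```python
from h import *
c=cam("wrist")
for n,u,v,z in(("left out",580,300,.051),("left in",438,300,.051),("right out",152,330,.051),("right out",158,440,.051),("wall+",683,163,.053),("wall-",32,197,.053)): print(n,jy(c,200+u/3,150+v/3,z))
```

```text
left out [-5.9 43.5]
left in [-8.8 11.9]
right out [ -8.2 -44.7]
right out [ 14.2 -44.8]
wall+ [-34.   63.6]
wall- [-35.1 -63.8]
```

Both keepers are back (about 6 mm left, 6.5 mm right). I'll bring the block upright.

```bash
python3 -m inch '[{"delta_pos":[0,0.142,0.002],"rotation":[0.03,0,0]},{"delta_pos":[0,0.237,0.006],"rotation":[0.05,0,0]},{"delta_pos":[0,0.237,0.006],"rotation":[0.05,0,0]},{"delta_pos":[0,0.237,0.006],"rotation":[0.05,0,0]},{"delta_pos":[0,0.237,0.006],"rotation":[0.05,0,0]},{"delta_pos":[0,0.142,0.002],"rotation":[0.03,0,0]},{"delta_pos":[0,0.099,0.001],"rotation":[0.021,0,0]},{"delta_pos":[0,0,0],"rotation":[0,0,0]},{"delta_pos":[0,0,0],"rotation":[0,0,0]}]'; python3 -c "
from h import *
o=get_obs();print(o['wrist_force'],o['torque']);goto([.52,.137,.072]);c=cam('wrist','pics/w14.png');crop(c,200,150,240,200,3,'pics/w14c.png')"
```

```text
time_s: 23.3
eef_pos: [0.5215, 0.1376, 0.073]
eef_rot: [0.001, 0.087, 0.996, -0.0]
wrist_force: [0.2, 0.6, 6.7]
opening: 0.187
[0.19856814 0.62120175 6.74544561] [ 0.19871667 -0.02555319  0.01517607]
yaw x,y 170.02 80.02 tcp [0.5215 0.1376 0.073 ] tilt z [ 0.0018 -0.001  -1.    ]
tool delta cm [ 0.14 -0.09  0.1 ]
```

View pics/w14c.png

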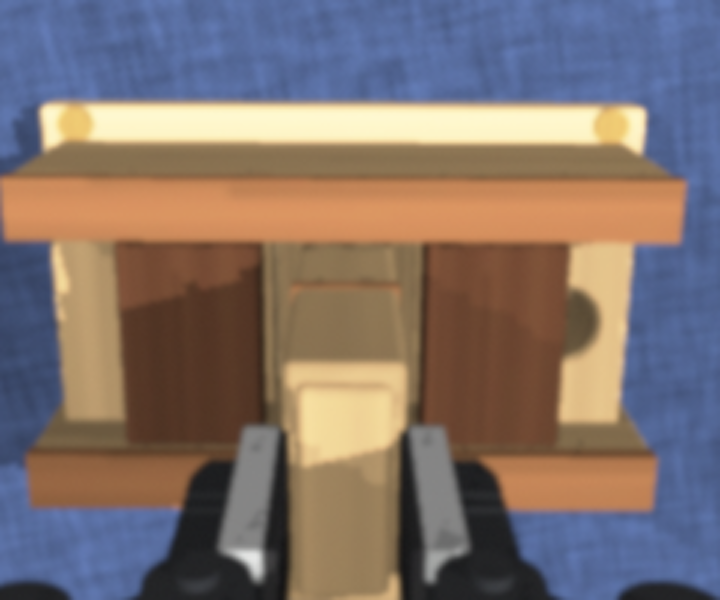

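Both keepers are open symmetrically: the gap spans crop 264–424 and the stem centre is at 345. Lifting slowly.

```bash
python3 -m inch '[{"delta_pos":[0,0,-0.15],"rotation":[0,0,0]},{"delta_pos":[0,0,-0.25],"rotation":[0,0,0]},{"delta_pos":[0,0,-0.3],"rotation":[0,0,0]},{"delta_pos":[0,0,-0.3],"rotation":[0,0,0]},{"delta_pos":[0,0,-0.3],"rotation":[0,0,0]},{"delta_pos":[0,0,0],"rotation":[0,0,0]}]'; python3 -c "
from h import *
o=get_obs();print(o['wrist_force'],o['torque']);goto([.52,.137,.072])"
```

```text
time_s: 23.95
eef_pos: [0.5209, 0.137, 0.0856]
eef_rot: [0.0, 0.087, 0.996, -0.0]
wrist_force: [0.6, 0.1, -0.5]
opening: 0.182
[ 0.56769931  0.05225772 -0.50350236] [ 0.00958929 -0.00441032 -0.01871313]
yaw x,y 169.98 79.98 tcp [0.5209 0.137  0.0856] tilt z [ 7.e-04 -1.e-03 -1.e+00]
tool delta cm [ 0.09 -0.01  1.36]
```

It is free past the 4.5 mm limit with no resisting force. Continuing.

```bash
python3 -m inch '[{"delta_pos":[0,0,-0.4],"rotation":[0,0,0]},{"delta_pos":[0,0,-0.6],"rotation":[0,0,0]},{"delta_pos":[0,0,-0.8],"rotation":[0,0,0]},{"delta_pos":[0,0,-0.8],"rotation":[0,0,0]},{"delta_pos":[0,0,-0.8],"rotation":[0,0,0]},{"delta_pos":[0,0,-0.8],"rotation":[0,0,0]},{"delta_pos":[0,0,-0.6],"rotation":[0,0,0]},{"delta_pos":[0,0,-0.4],"rotation":[0,0,0]},{"delta_pos":[0,0,-0.2],"rotation":[0,0,0]},{"delta_pos":[0,0,0],"rotation":[0,0,0]}]'; python3 -m inch '[{"delta_pos":[0,0,0],"rotation":[0,0,0]},{"delta_pos":[0,0,0],"rotation":[0,0,0]},{"delta_pos":[0,0,0],"rotation":[0,0,0]},{"delta_pos":[0,0,0],"rotation":[0,0,0]}]'; python3 -c "
from h import *
o=get_obs();print(o['wrist_force'],o['torque'],o['dq'].round(3));goto([.52,.137,.14]);c=cam('wrist','pics/w15.png');s=cam('scene','pics/s15.png');crop(s,340,220,130,130,6,'pics/s15c.png');d=cam('side','pics/d15.png')"
```

```text
time_s: 24.95
eef_pos: [0.5206, 0.1371, 0.1392]
eef_rot: [0.0, 0.087, 0.996, -0.001]
wrist_force: [0.3, -0.0, -0.4]
opening: 0.183
time_s: 25.35
eef_pos: [0.5204, 0.137, 0.1388]
eef_rot: [-0.0, 0.087, 0.996, -0.001]
wrist_force: [0.3, 0.1, -0.4]
opening: 0.182
[ 0.25575615  0.12221211 -0.39976894] [ 0.00395948 -0.0352009   0.01607525] [ 0.    -0.001 -0.     0.002 -0.002  0.002]
yaw x,y 169.98 79.98 tcp [0.5204 0.137  0.1388] tilt z [-6.e-04 -1.e-03 -1.e+00]
tool delta cm [ 0.04 -0.01 -0.12]
```

View pics/s15.png

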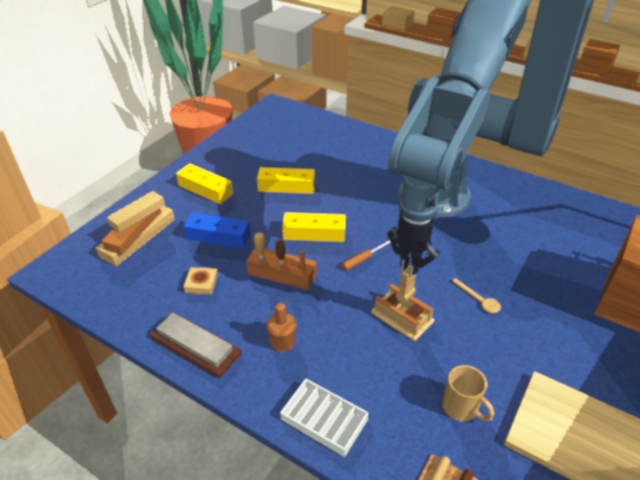

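View pics/s15c.png

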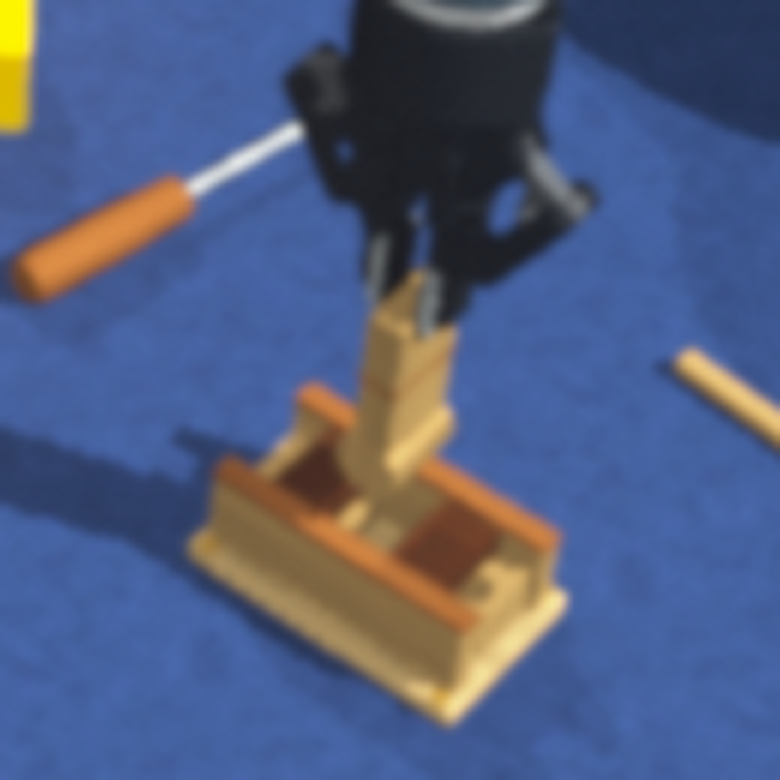

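View pics/w15.png

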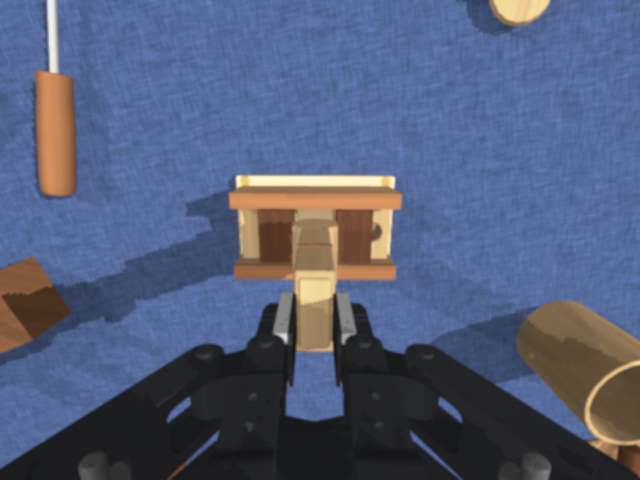

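The block hangs upright in the gripper, clear of the jig. One numeric check of the foot height and the pin's final height before handing in.

Run:
```python
from h import *
s=cam("scene");crop(s,220,220,120,90,6,"pics/s16.png")
a=np.radians(-10);x=np.array([np.cos(a),np.sin(a),0])
for z in(.066,.076,.086): 
    p=np.array(proj(s,np.array([.5204,.137,z])+.02*x)); print(z,((p-[340,220])*6).round(0))
for z in(.105,.11,.12): print("pin",z,((np.array(proj(s,[.5428,-.1523,z]))-[220,220])*6).round(0))
```

```text
0.066 [355. 507.]
0.076 [358. 491.]
0.086 [360. 475.]
pin 0.105 [488. 187.]
pin 0.11 [487. 179.]
pin 0.12 [487. 162.]
```

View pics/s16.png

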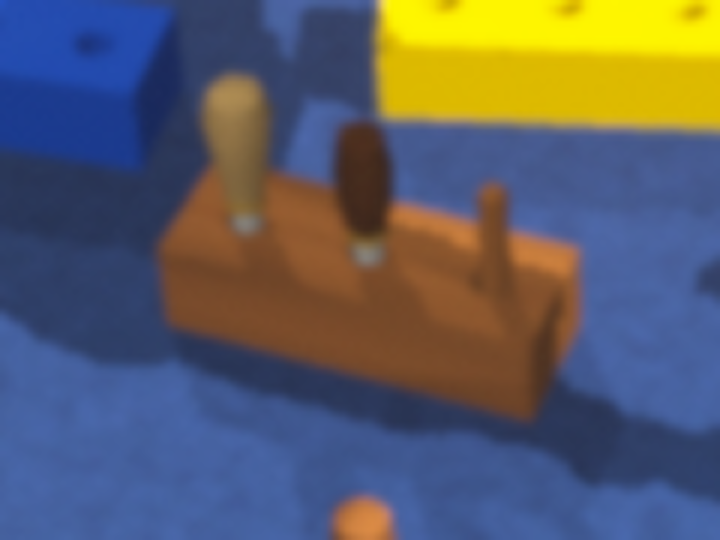

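The pin top at (492,190) matches a height of 0.105 m, so it is fully down. The foot's bottom edge near row 491 matches z≈0.076, about 23 mm above the jig.

```bash
python3 -c "
from bench import *
print(hand_in())"
```

```text
the job is handed in; nothing more can be done
None
```

The job is done and handed in at about 25.5 s on the robot's clock; no verdict was reported.

- **Pin:** I pulled it straight out of the jig and lowered it into the empty rack hole, then let go. In the last scene picture its top reads about 105 mm, which is fully down.
- **Keepers:** I rocked the block about 17° towards +y and about 16° towards −y. The wrist camera showed the keepers back by about 5.5–6 mm (left) and 6.5 mm (right), more than the 9 mm needed together.
- **Block:** It came up with no resisting force. It is still gripped, upright to within about 0.1° and still, over the jig with its foot about 23 mm clear of the top.
- **Forces:** The highest wrist force I read was about 7 N, though I only saw the values at the end of each move.
- **Other objects:** In the last pictures nothing else on the table appeared to have moved; I judged this by eye only.

The scene, side and wrist measurements of the rack hole disagreed by 2–3 mm at first. I settled this with a close wrist view of the pin's foot over the hole before lowering it. I know of no failed checks.

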